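Ready the fume cabinet: extractor on, sash up to the pointer

ROBOT

A 7-joint arm with a two-finger parallel gripper is mounted at the origin on the work surface; the furniture and walls round the work are solid. World frame = base frame: x ahead of the robot, y to its left, z up, the work surface at z = 0. Lengths are in m, angles in rad, forces in N, time in s.
With the tool pointing down it reaches from about 0.4 to 0.875 m from the base axis. Payload 19.3 kg.
Tool frame: the origin (TCP) lies midway between the tips of the shut fingers; the grasp point (between the pads) lies 19 mm behind it (bot.pinch_z is the distance from the TCP to the grasp point, in m); z points along the fingers, y is the line along which they close (so a half turn about z gives the same grasp; the last joint's range is limited). The gripper opens to 85 mm and grips with 20 to 120 N. Pads are 22 mm wide; open, the fingers measure 114 mm over their backs; the gripper's body (76 mm by 85 mm) begins 54 mm behind the grasp point. The pads swing forward as they close: fully open they stand 13 mm farther back than shut.
Start: joints at [1.062, 0.521, -0.036, 1.599, 0.021, 1.021, -0.113], TCP at [0.266, -0.566, 0.231] pointing down, gripper open.
Joint ranges: [-2.91, 2.91], [-0.3, 2.13], [-1.5, 1.42], [0.17, 2.43], [-1.26, 4.41], [0.16, 1.93], [-2.52, 2.52]. Speed limits (rad/s): [1.89, 1.89, 2.39, 2.39, 3.01, 3.01, 3.01].

INTERFACE

Orientations are given as [roll, pitch, yaw] about the fixed x, y, z axes, in that order (R = Rz(yaw) Ry(pitch) Rx(roll)).
In Python, from workcell import observe, viewer, bot gives the robot as it stands. The module is installed in compiled form; this text tells all that it offers.
- The arm moves only by the tool play_rows, never from a script. Its argument "motion" is a list of rows, each a list of 7 numbers: the shift along the tool's x, y, z in cm, then the turn, a rotation vector about the tool's x, y, z in rad, then the opening, from -1 (shut) to 1 (fully open), so that 0 is half open. A call has exactly 5 rows; each row is the pose to reach, as a shift and turn from the pose commanded when the call began, along the tool's axes at that moment; what a row does not reach only later rows make up. A row lasts 1/10 s, in which the tool goes at most 50 mm and 8.59 degrees, less where a joint would pass 70% of its speed; a pose out of reach is approached as far as the arm can. A call with a gripper value outside its range is refused whole. The fingers move at their own pace and stop on an object; "squeeze" is the grip in N (left out, the last holds). Time passes only in rows, so rows that repeat a pose let the fingers close, or fill a call up. It gives the time, the measured TCP pose, the force, the opening and the grip force at its end, in the units of the state.
- observe(): the state, without advancing time (a new reading comes with each control period).
- viewer.grab_frame(name): name is "side" or "top" or "wrist"; returns (picture, depth): 384x512x3 uint8, red, green, blue; 384x512 float32, m along the optical axis (not along the pixel's ray), 0 where there is no reading.
- viewer.camera_info(name): a dict with "fx", "fy", "cx", "cy" (pixels), "R" (3x3) and "t" (3): a world point X has camera coordinates R X + t. Camera axes: x right, y down, z forward; pixel columns grow to the right and rows downward; lengths in m; the calibration is good to about 2 mm. A picture is of the moment at which its call begins: read the wrist's pose just before it. camera_info takes no time and is no camera call; for the wrist camera it gives the pose at the moment of the call.
- bot.job_done(): hands the job in; it is judged then, once.
The state is a dict: "clock": time; "qpos": joint angles; "qd": joint speeds; "joint_efforts": joint torques, N m; "position": TCP position; "tool_rot": TCP orientation; "force": force on the tool from outside, world axes, zero at the start; "moment": the same for the moment, N m; "grip_width": finger opening in m; "finger_force": force on a finger pad.
Only numpy, scipy, OpenCV 4.12 (cv2) and the standard library are available. Lean on these libraries where they do the work, as an engineer would, in place of code of your own. Each camera call takes 0.05 s, during which the arm holds its last target. There are 200 camera calls.

TASK

Get the bench fume cabinet ready for soldering. First switch the extractor on by pressing down the raised front half of the rocker on the control box at the cabinet's right, then push the sliding window up from beneath its lip until the window's lower edge is level with the tip of the pointer on the left guide, and leave it standing there. Use fingertips only: do not pinch the lip, press on the clear pane, shift the pointer or disturb the loose things on the bench.

Things in the scene. Friction and masses are not known exactly. Their poses are not given: they have to be found in the camera images.
- rocker_press (a point): Point on the top face of the rocker's front half, where to press, on the black paddle (60 mm front to back, 34 mm wide) on top of the grey control box at the cabinet's right-hand side. The point is 21 mm in front of the paddle's pivot and about 80 mm above the bench while off. Nothing within 50 mm of this point stands higher.
- rocker (a joint): Rocker switch, rad: 0 = off (front half raised), 0.44 = on (front half pressed fully down, against its stop). The front half goes down about 9 mm at rocker_press; it needs about 2 to 6 N and stays where it is left.
- sash_edge (a point): Middle of the lower edge of the sliding window (framed clear pane, 274 mm wide, 150 mm long), on its front face. The white cabinet is 320 mm wide, 190 mm deep, 320 mm high; the window slopes back 25 degrees from upright. Axes: z up along the slope, the way the window slides (up and away from the robot); x square to the pane, into the cabinet; y level, to the left.
- lip_under (a point): Middle of the flat underside of the finger lip, a dark metal strip at the window's lower edge, 236 mm long, that rises towards the robot at 45 degrees and ends 20 mm farther out in a rolled edge of 9 mm diameter (its axis 15 mm from this point, 4.5 mm above the underside). Axes: z into the lip, up and away; x along the lip, inward and down; y left. Below: 70 mm free; the foot stands 25 mm back.
- sash (a joint): Window, m along the slope: 0 = shut, 0.12 = stop at full opening. Counterweights balance it, so it stays where it is left; it takes about 3 to 5 N along the slope to move it either way. Starts nearly shut.
- pointer_tip (a point): Tip of the small brass pointer that is clamped on the left guide channel beside the window: the marked height. Axes as for sash_edge: the window is at the mark when sash_edge has z = 0 in this frame. 122 mm to the left of the window's middle, 8 mm in front of its face. It slides along the guide if it is pushed hard (15 N).
- pointer (a joint): Place of the pointer on its guide, m along the slope; the window is at the mark when joint sash has the same value.
- solder_spool: White solder spool, 54 mm across, 38 mm high, standing in front of the cabinet, to the right of its middle; origin at the centre of its underside. Bystander: leave alone.
- flux_bottle: Brown dropper bottle, 33 mm across, 102 mm high, standing at the left beside the cabinet's front; origin at the centre of its underside. Bystander: leave alone.
- servo_b: Black servo, 25x52x36 mm, lying in front of the control box; origin at the centre of its underside. Bystander: leave alone.

How it is judged:
By the outcome, as a careful person would: the job done as asked, in the order asked, and still so for the second after the job is handed in, with the robot touching nothing.
It also fails if it takes over 43 s, if anything falls off the work surface, if the arm or the gripper's body presses on something with over 40 N, if the wrist force passes 120 N, or if a joint passes its speed limit or range.

## Working session

There is one attempt and no reset: what is moved stays moved. The work goes in short steps, Python scripts to look and compute and a tool call to move; the robot and the scene stay as the last step left them, time stands still between calls to the robot, and variables do not carry over. Pictures are saved under pics/ and viewed, at most 10 in all, crops included, and the job is handed in when it is done.

Besides the shell and the picture viewer there is one more tool, called after ">>>" as name(argument=value, ...), one argument or row to a line, values as JSON. play_rows: Moves the arm, as the interface text tells. Its arguments: {"type":"object","properties":{"motion":{"type":"array"},"squeeze":{"type":"number"}},"required":["motion"]}

```bash
mkdir -p pics
cat > h.py <<'E'
import numpy as np, cv2
from workcell import observe, viewer, bot
from scipy.spatial.transform import Rotation as Rot
def grab(n):
    p,d=viewer.grab_frame(n); return p,d,viewer.camera_info(n)
def pt(c,d,u,v):
    z=d[int(v),int(u)]; return ray(c,u,v,z)
def ray(c,u,v,z):
    return c["R"].T@(np.array([(u-c["cx"])/c["fx"]*z,(v-c["cy"])/c["fy"]*z,z])-c["t"])
def cloud(c,d):
    v,u=np.mgrid[:d.shape[0],:d.shape[1]]
    P=np.stack([(u-c["cx"])/c["fx"]*d,(v-c["cy"])/c["fy"]*d,d],-1)
    return (P-c["t"])@c["R"]
E
python3 - <<'E'
from h import *
s=observe(); print(s)
ims=[]
for n in("side","top"):
    p,d,c=grab(n); np.savez(n+".npz",p=p,d=d,**c)
    print(n,c["fx"],np.round(-c["R"].T@c["t"],3),np.round(c["R"],2).tolist())
    cv2.imwrite(f"pics/{n}1.png",cv2.resize(p[...,::-1],(800,600),interpolation=cv2.INTER_CUBIC))
E
```

```text
{'clock': 0.0, 'qpos': array([ 1.06178233,  0.52200029, -0.03632128,  1.59998587,  0.02122561,
        1.0210873 , -0.11277646]), 'qd': array([ 1.37570386e-03,  1.24122871e-03,  5.92777991e-04, -2.40080033e-04,
       -9.91741264e-05, -9.20521088e-04,  1.16352186e-03]), 'joint_efforts': array([-5.32957856e-04, -9.27073431e+01,  1.97980665e+00, -3.69916499e+01,
        1.77816855e-02,  8.29364522e-03,  1.58569155e-04]), 'position': array([ 0.26536234, -0.565513  ,  0.23074229]), 'tool_rot': array([-3.14050224e+00,  1.02069349e-04,  4.38835308e-01]), 'force': array([-1.10128821,  0.14432577,  0.22576543]), 'moment': array([-0.0022338 , -0.04976854,  0.01788035]), 'finger_force': 0.0, 'grip_width': 0.08555086269353572}
side 486.4662330300295 [0.135 0.674 0.742] [[-0.91, -0.42, 0.01], [-0.26, 0.54, -0.8], [0.33, -0.73, -0.6]]
top 404.326165673225 [ 0.433 -0.137  0.966] [[-0.0, -1.0, 0.0], [-1.0, 0.0, -0.08], [0.08, -0.0, -1.0]]
```

View pics/side1.png

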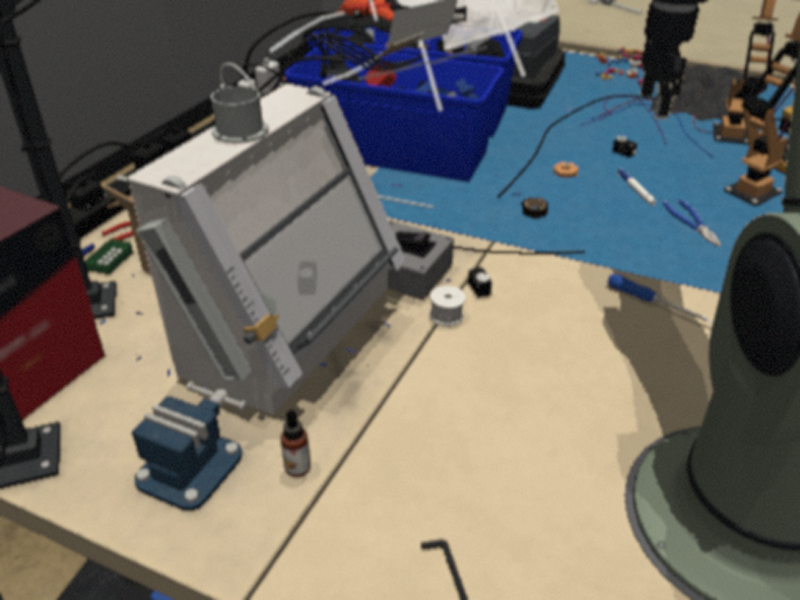

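View pics/top1.png

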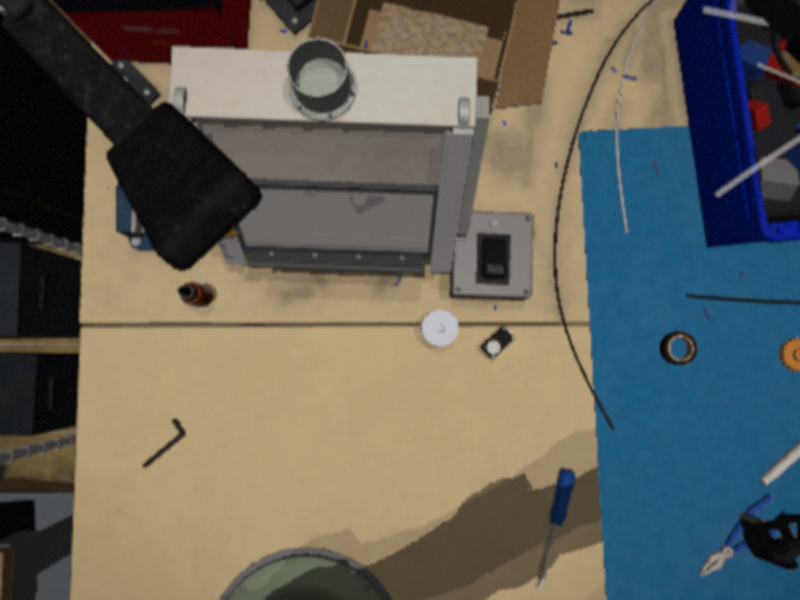

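The side view shows the pointer at about (262,327) and the lip running from (290,365) to (388,275), with the spool at (447,303) and the bottle at (294,445). The top view shows the paddle at about (493,258), and the lip along row 268 from column 240 to 425.

Run:
```python
from h import *
T=np.load("top.npz");S=np.load("side.npz")
P=cloud(T,T["d"]);p=T["p"].astype(int)
# paddle
print("paddle col scan"); 
for v in range(148,186,3): print(v,np.round(P[v,315],3),p[v,315])
for u in range(298,334,4): print(u,np.round(P[168,u],3),p[168,u])
print("window column 210(top), front scan")
for v in range(120,180,3): print(v,np.round(P[v,215],3),p[v,215])
for n,(u,v) in dict(spool=(281,210),bottle=(124,187),servo=(318,219)).items(): print(n,np.round(P[v,u],3))
Q=cloud(S,S["d"]);q=S["p"]
hsv=cv2.cvtColor(q,cv2.COLOR_RGB2HSV); m=cv2.inRange(hsv,(10,120,90),(25,255,255)); m[:, :140]=0;m[:190]=0;m[225:]=0;m[:,190:]=0
ys,xs=np.nonzero(m);print("pointer px",len(xs),xs.min(),xs.max(),ys.min(),ys.max())
for y,x in list(zip(ys,xs))[::6]: print(x,y,np.round(Q[y,x],3))
cv2.imwrite("pics/s2.png",cv2.resize(q[170:270,130:270,::-1],(800,571),interpolation=cv2.INTER_CUBIC))
cv2.imwrite("pics/t2.png",cv2.resize(T["p"][100:225,110:350,::-1],(800,417),interpolation=cv2.INTER_CUBIC))
```

```text
paddle col scan
148 [ 0.61  -0.276  0.06 ] [117 113 109]
151 [ 0.602 -0.275  0.062] [39 36 38]
154 [ 0.594 -0.274  0.07 ] [19 18 21]
157 [ 0.586 -0.273  0.077] [25 22 24]
160 [ 0.58  -0.273  0.073] [22 18 21]
163 [ 0.573 -0.273  0.075] [23 18 20]
166 [ 0.566 -0.273  0.076] [24 20 24]
169 [ 0.559 -0.272  0.079] [42 40 40]
172 [ 0.552 -0.271  0.083] [66 64 63]
175 [ 0.545 -0.272  0.08 ] [31 29 31]
178 [ 0.541 -0.274  0.062] [29 26 27]
181 [ 0.534 -0.274  0.063] [74 72 70]
184 [ 0.528 -0.275  0.058] [134 129 125]
298 [ 0.564 -0.237  0.057] [135 130 126]
302 [ 0.564 -0.246  0.057] [134 128 125]
306 [ 0.564 -0.254  0.06 ] [39 36 38]
310 [ 0.433 -0.137  0.966] [22 18 23]
314 [ 0.561 -0.27   0.076] [28 27 28]
318 [ 0.561 -0.278  0.08 ] [27 24 27]
322 [ 0.561 -0.287  0.079] [21 19 22]
326 [ 0.564 -0.3    0.06 ] [99 94 93]
330 [ 0.564 -0.309  0.057] [132 125 122]
window column 210(top), front scan
120 [ 0.63  -0.065  0.229] [50 49 50]
123 [ 0.627 -0.064  0.217] [100  97  94]
126 [ 0.624 -0.063  0.207] [107 104 101]
129 [ 0.62  -0.062  0.2  ] [108 104 102]
132 [ 0.615 -0.062  0.194] [107 103 1
[... 632 characters left out ...]
ttle [0.52  0.151 0.075]
servo [ 0.449 -0.284  0.033]
pointer px 131 157 176 203 216
170 203 [0.592 0.09  0.163]
176 203 [0.588 0.076 0.154]
174 204 [0.589 0.082 0.155]
171 205 [0.591 0.089 0.157]
167 206 [0.592 0.099 0.162]
173 206 [0.588 0.087 0.154]
169 207 [0.591 0.095 0.157]
175 207 [0.587 0.082 0.149]
169 208 [0.59  0.098 0.157]
175 208 [0.586 0.084 0.148]
168 209 [0.59  0.101 0.157]
174 209 [0.585 0.088 0.149]
161 210 [0.598 0.111 0.159]
167 210 [0.59  0.104 0.157]
173 210 [0.588 0.089 0.146]
164 211 [0.591 0.112 0.159]
170 211 [0.586 0.1   0.153]
166 212 [0.589 0.109 0.155]
172 212 [0.585 0.096 0.148]
169 213 [0.585 0.106 0.152]
168 214 [0.587 0.106 0.149]
168 215 [0.586 0.108 0.149]
```

View pics/s2.png

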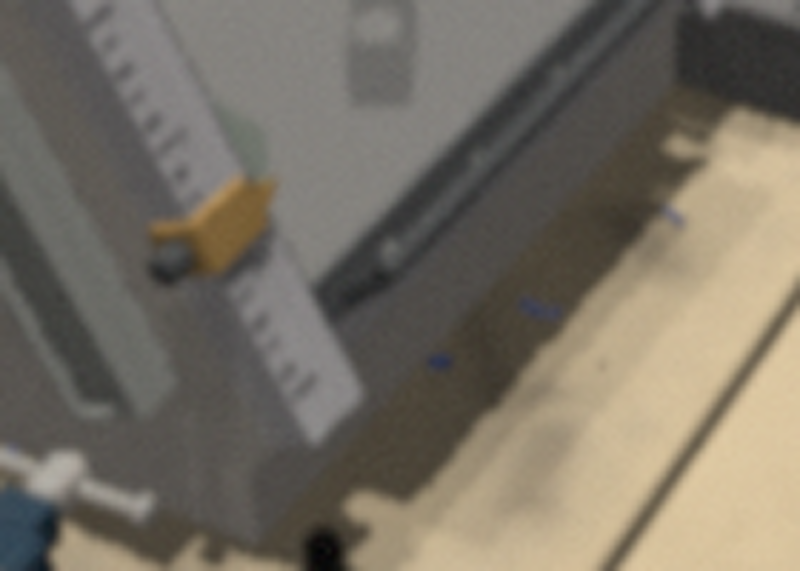

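View pics/t2.png

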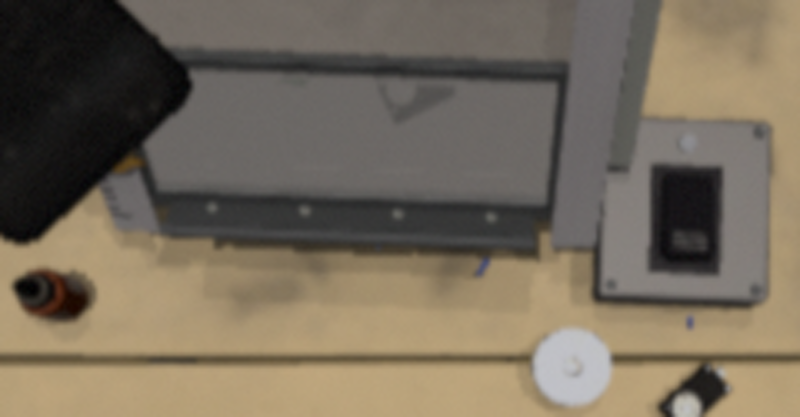

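The tip of the pointer is at crop (272,185), which is side pixel (177.6,202.4). The lip's left end is near crop (330,300). In the top crop the paddle spans (652–722, 165–272), with its raised front end labelled.

```bash
cat >> h.py <<'E'
def frame():
    T=np.load("top.npz");P=cloud(T,T["d"])
    A=P[124:154:2,165:262:3].reshape(-1,3); A=A[(A[:,2]>.1)&(A[:,2]<.25)&(A[:,0]>.55)]
    for _ in range(4):
        c=A.mean(0);n=np.linalg.svd(A-c)[2][2]; r=(A-c)@n; A=A[abs(r)<max(.002,2*r.std())]
    n*=np.sign(n[0]); y=np.cross([0,0,1],n);y/=np.linalg.norm(y); z=np.cross(n,y)
    return n,y,z,c,len(A),r.std()
E
python3 - <<'E'
from h import *
n,y,z,c,k,s=frame()
print("n",n.round(3),"tilt",np.degrees(np.arcsin(-n[2])),"yaw",np.degrees(np.arctan2(n[1],n[0])),c.round(3),k,s)
F=np.array([n,y,z]); T=np.load("top.npz");S=np.load("side.npz");P=cloud(T,T["d"]);Q=cloud(S,S["d"])
loc=lambda X:((X-c)@F.T*1000).round(1)
print("top lip scan (x into,y left,z up), mm")
for u in(180,200,230,255):
    print(u,[loc(P[v,u]).tolist() for v in range(156,174,2)])
print("side lip scan columns")
for u in(195,205,215,225): 
    v0=int(222-(u-190)*0.66)
    print(u,[(v,)+tuple(loc(Q[v,u])) for v in range(v0-10,v0+14,2)])
# tip by ray at plane 8mm (+pane-to-frame face) in front
cam=-S["R"].T@S["t"]
for tip in((177.6,202.4),(176.5,203)):
    d=ray(S,*tip,1.)-cam
    for off in(-.008,-.012):
        X=cam+d*((c-cam)@n+off)/(d@n); print("tip",tip,off,X.round(4),loc(X))
# window y extents: lip ends in the top view row 170
print("lip ends",[ (u,loc(P[169,u]).tolist()) for u in (150,153,156,268,270,272,274)])
E
```

```text
n [ 0.906 -0.036 -0.421] tilt 24.904333648519977 yaw -2.244071241537031 [ 0.607 -0.056  0.174] 482 0.0007862773842809449
top lip scan (x into,y left,z up), mm
180 [[0.8, 75.9, -67.1], [-2.5, 75.9, -69.8], [-3.0, 76.9, -76.7], [-5.9, 77.0, -80.1], [-13.4, 75.5, -76.4], [-19.0, 74.7, -75.5], [-28.3, 72.6, -69.0], [-32.0, 72.4, -71.0], [30.8, 95.8, -178.6]]
200 [[1.4, 33.1, -65.2], [2.4, 34.1, -74.2], [-2.0, 33.8, -75.3], [-1.5, 34.7, -83.8], [-10.8, 33.1, -77.5], [-18.5, 31.9, -73.5], [-21.7, 31.9, -76.4], [-32.1, 30.0, -68.0], [-34.6, 30.2, -71.8]]
230 [[0.2, -31.1, -59.3], [0.6, -30.8, -67.4], [-1.9, -30.8, -71.3], [-2.6, -30.6, -77.9], [-7.7, -31.0, -78.0], [-13.3, -31.3, -77.3], [-20.2, -31.9, -74.5], [-28.6, -32.6, -69.2], [-32.7, -32.8, -70.5]]
255 [[-1.1, -84.0, -54.2], [0.3, -84.1, -63.5], [-0.6, -84.3, -69.7], [-0.7, -84.4, -77.2], [-2.8, -84.5, -81.7], [-10.1, -84.7, -78.6], [-17.5, -84.9, -75.0], [-21.2, -85.1, -77.1], [-31.5, -85.3, -68.8]]
side lip scan columns
195 [(208, np.float64(-3.6), np.float64(84.6), np.float64(-71.0)), (210, np.float64(-5.4), np.float64(88.7), np.f
[... 2731 characters left out ...]
64(-144.5)), (206, np.float64(43.9), np.float64(-45.5), np.float64(-150.4)), (208, np.float64(47.1), np.float64(-45.9), np.float64(-156.1)), (210, np.float64(58.6), np.float64(-54.6), np.float64(-167.0))]
tip (177.6, 202.4) -0.008 [0.5911 0.0669 0.1477] [ -8.  122.4 -32.4]
tip (177.6, 202.4) -0.012 [0.5885 0.0705 0.1512] [-12.  125.8 -30.4]
tip (176.5, 203) -0.008 [0.5915 0.0701 0.1483] [ -8.  125.6 -31.7]
tip (176.5, 203) -0.012 [0.5889 0.0736 0.1518] [-12.  129.  -29.7]
lip ends [(150, [-6.0, 148.4, -112.2]), (153, [-6.8, 141.2, -110.6]), (156, [-6.1, 134.8, -111.1]), (268, [-19.0, -112.6, -74.8]), (270, [42.4, -120.6, -168.8]), (272, [44.4, -125.5, -171.5]), (274, [45.6, -130.4, -173.0])]
```

>>> play_rows(
  motion=[
    [4,-1.5,0,0,0,0.12,-1],
    [8.5,-3,0,0,0,0.24,-1],
    [13,-4.7,1,0,0,0.36,-1],
    [17.5,-6.5,2,0,0,0.479,-1],
    [22,-8.2,3,0,0,0.479,-1],
  ],
  squeeze=20,
)

```text
clock: 0.6
position: [0.4308, -0.3964, 0.2009]
tool_rot: [-3.142, 0.0, -0.045]
force: [0.6, -1.7, -0.6]
grip_width: 0.0122
finger_force: 0.0
```

```bash
cat >> h.py <<'E'
def to(target,rpy=None):
    s=observe(); R=Rot.from_euler("xyz",s["tool_rot"]); d=np.array(target)-s["position"]
    out=(R.inv().apply(d)*100).round(2)
    rv=(R.inv()*Rot.from_euler("xyz",rpy)).as_rotvec().round(3) if rpy is not None else None
    print("t",round(s["clock"],2),"pos",s["position"].round(4),"rpy",s["tool_rot"].round(3),"F",s["force"].round(1),"q",s["qpos"].round(2)); print("shift cm",out,"turn",rv)
E
python3 -c "
from h import *
to([.551,-.273,.12],[np.pi,0,-.04])"
```

```text
t 0.6 pos [ 0.4308 -0.3964  0.2009] rpy [-3.142  0.    -0.045] F [ 0.6 -1.7 -0.6] q [ 0.62  0.49  0.04  1.74 -0.02  0.91 -0.95]
shift cm [ 11.45 -12.86   8.08] turn [-0.     0.    -0.005]
```

>>> play_rows(
  motion=[
    [3.5,-3.5,0,0,0,0,-1],
    [7,-7,1.5,0,0,0,-1],
    [10,-10.5,4,0,0,0,-1],
    [11.5,-12.85,7,0,0,0,-1],
    [11.5,-12.85,8,0,0,0,-1],
  ],
)

```text
clock: 1.1
position: [0.5515, -0.2687, 0.1179]
tool_rot: [-3.138, 0.003, -0.034]
force: [-0.9, 0.6, 0.0]
grip_width: 0.0002
finger_force: 0.0
```

Run:
```python
from h import *
to([.551,-.273,.068],[np.pi,0,-.04])
p,d,c=grab("wrist"); print(c["fx"],np.round(-c["R"].T@c["t"],3),c["R"].round(2).tolist())
np.savez("w1.npz",p=p,d=d,**c)
cv2.imwrite("pics/w1.png",p[...,::-1])
```

```text
t 1.1 pos [ 0.5515 -0.2687  0.1179] rpy [-3.138e+00  3.000e-03 -3.400e-02] F [-0.9  0.6  0. ] q [ 0.35  0.64  0.01  1.72 -0.01  0.78 -1.24]
shift cm [-0.02  0.45  4.99] turn [-0.004  0.003  0.006]
289.92440006408435 [ 0.624 -0.273  0.26 ] [[-0.04, -1.0, -0.0], [-0.96, 0.03, 0.29], [-0.29, 0.01, -0.96]]
```

View pics/w1.png

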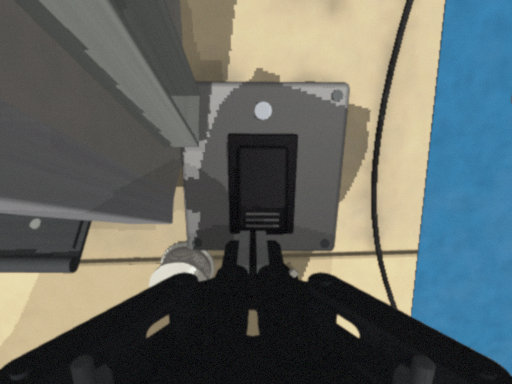

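The wrist view shows the paddle at columns 228–297, rows 134–234, with the fingertips over its front half at about (253,235). The right-hand guide lies at columns up to 200, so I check the clearance to it before going down.

Run:
```python
from h import *
for f in("top","w1"):
    T=np.load(f+".npz");P=cloud(T,T["d"]); ok=T["d"]>0.05
    if f=="w1": ok&=(np.arange(384)[:,None]<215)
    for zl in(.09,.12,.15,.18,.21,.24,.27):
        A=P[ok&(P[...,2]>zl)&(P[...,2]<zl+.03)&(P[...,1]>-.33)&(P[...,1]<-.12)&(P[...,0]<.72)&(P[...,0]>.5)]
        B=A[A[:,0]<.60]
        print(f,zl,len(A),"ymin",A[:,1].min().round(3) if len(A) else None,"x<.60:",(len(B),np.percentile(B[:,1],1).round(3),B[:,0].min().round(3)) if len(B) else None)
```

```text
top 0.09 543 ymin -0.237 x<.60: (478, np.float64(-0.212), np.float64(0.543))
top 0.12 592 ymin -0.238 x<.60: (520, np.float64(-0.212), np.float64(0.542))
top 0.15 543 ymin -0.238 x<.60: (322, np.float64(-0.213), np.float64(0.583))
top 0.18 617 ymin -0.239 x<.60: (23, np.float64(-0.214), np.float64(0.598))
top 0.21 997 ymin -0.239 x<.60: None
top 0.24 813 ymin -0.241 x<.60: None
top 0.27 837 ymin -0.241 x<.60: None
w1 0.09 4281 ymin -0.241 x<.60: (1162, np.float64(-0.217), np.float64(0.561))
w1 0.12 7331 ymin -0.242 x<.60: (1398, np.float64(-0.217), np.float64(0.573))
w1 0.15 15258 ymin -0.241 x<.60: (1676, np.float64(-0.217), np.float64(0.584))
w1 0.18 10159 ymin -0.241 x<.60: (226, np.float64(-0.217), np.float64(0.597))
w1 0.21 0 ymin None x<.60: None
w1 0.24 0 ymin None x<.60: None
w1 0.27 0 ymin None x<.60: None
```

>>> play_rows(
  motion=[
    [0,0.6,0,0,0,0.13,-1],
    [0,0.6,0.5,0,0,0.26,-1],
    [0,0.6,2,0,0,0.26,-1],
    [0,0.6,3,0,0,0.26,-1],
    [0,0.6,3,0,0,0.26,-1],
  ],
)

```text
clock: 1.65
position: [0.5486, -0.2802, 0.0896]
tool_rot: [-3.141, 0.003, -0.297]
force: [-0.3, -0.6, -0.8]
grip_width: -0.0001
finger_force: 0.0
```

```bash
python3 -c "
from h import *
to([.551,-.275,.07],[np.pi,0,-.3])"
```

```text
t 1.65 pos [ 0.5486 -0.2802  0.0896] rpy [-3.141e+00  3.000e-03 -2.970e-01] F [-0.3 -0.6 -0.8] q [ 0.32  0.69  0.08  1.73 -0.07  0.73 -1.43]
shift cm [ 0.08 -0.57  1.96] turn [-0.     0.003  0.003]
```

>>> play_rows(
  motion=[
    [0,-0.4,0.4,0,0,0,-1],
    [0,-0.4,0.8,0,0,0,-1],
    [0,-0.4,1.2,0,0,0,-1],
    [0,-0.4,1.5,0,0,0,-1],
    [0,-0.4,1.7,0,0,0,-1],
  ],
)

```text
clock: 2.15
position: [0.5499, -0.2766, 0.0742]
tool_rot: [3.141, 0.002, -0.3]
force: [-10.7, 2.0, 12.9]
grip_width: 0.0
finger_force: 7.1
```

>>> play_rows(
  motion=[
    [0,0,0.2,0,0,0,-1],
    [0,0,0.4,0,0,0,-1],
    [0,0,0.5,0,0,0,-1],
    [0,0,0.5,0,0,0,-1],
    [0,0,0.5,0,0,0,-1],
  ],
)

```text
clock: 2.65
position: [0.5497, -0.2767, 0.0721]
tool_rot: [3.142, 0.001, -0.301]
force: [-26.3, 10.1, 60.5]
grip_width: -0.0002
finger_force: 32.4
```

Force climbed to 60 N, so the rocker is against its stop. Retreat.

>>> play_rows(
  motion=[
    [0,0,-1,0,0,0,-1],
    [0,0,-4,0,0,0,-1],
    [-1,0,-7,0,0,0,-1],
    [-4,0,-10,0,0,0,-1],
    [-7,0,-12,0,0,0,-1],
  ],
)

```text
clock: 3.15
position: [0.4837, -0.2558, 0.1908]
tool_rot: [3.141, -0.002, -0.3]
force: [0.2, 0.3, -0.0]
grip_width: -0.0002
finger_force: 0.0
```

Run:
```python
from h import *
n,y,z,c,k,s=frame()
T=np.load("top.npz");P0=cloud(T,T["d"])
p,d,ci=grab("top"); P=cloud(ci,d)
for v in range(151,182,3): print(v,[ (P0[v,u].round(3)[[0,2]].tolist(),P[v,u].round(3)[[0,2]].tolist()) for u in(315,319)])
# approach frame: lip_under estimate local (-19.5,2,-80)
F=np.array([n,y,z]); L=c+np.array([-.0195,.001,-.080])@F; print("lip_under",L.round(4))
to(L+[-.10,0,.10],[np.pi,-np.pi/4,-.04])
```

```text
151 [([0.602, 0.062], [0.511, 0.549]), ([0.602, 0.062], [0.51, 0.556])]
154 [([0.594, 0.07], [0.507, 0.552]), ([0.595, 0.066], [0.506, 0.557])]
157 [([0.586, 0.077], [0.504, 0.554]), ([0.587, 0.074], [0.503, 0.558])]
160 [([0.58, 0.073], [0.5, 0.556]), ([0.58, 0.075], [0.499, 0.564])]
163 [([0.573, 0.075], [0.497, 0.557]), ([0.573, 0.077], [0.496, 0.563])]
166 [([0.566, 0.076], [0.494, 0.556]), ([0.566, 0.078], [0.491, 0.575])]
169 [([0.559, 0.079], [0.49, 0.562]), ([0.559, 0.076], [0.486, 0.589])]
172 [([0.552, 0.083], [0.488, 0.559]), ([0.552, 0.083], [0.482, 0.601])]
175 [([0.545, 0.08], [0.483, 0.573]), ([0.545, 0.082], [0.479, 0.604])]
178 [([0.541, 0.062], [0.478, 0.59]), ([0.541, 0.062], [0.476, 0.605])]
181 [([0.534, 0.063], [0.474, 0.6]), ([0.534, 0.063], [0.474, 0.604])]
lip_under [ 0.5559 -0.0532  0.1094]
t 3.2 pos [ 0.4802 -0.2555  0.1932] rpy [ 3.141e+00 -2.000e-03 -3.010e-01] F [ 2.9 -4.3  6. ] q [ 0.31  0.44  0.1   1.86 -0.05  0.84 -1.44]
shift cm [ -8.32 -18.6   -1.64] turn [ 0.103  0.779 -0.248]
```

Run:
```python
from h import *
to([.46,-.053,.18],[np.pi,-np.pi/4,-.04])
```

```text
t 3.2 pos [ 0.4802 -0.2555  0.1932] rpy [ 3.141e+00 -2.000e-03 -3.010e-01] F [ 2.9 -4.3  6. ] q [ 0.31  0.44  0.1   1.86 -0.05  0.84 -1.44]
shift cm [ -7.95 -18.74   1.3 ] turn [ 0.103  0.779 -0.248]
```

>>> play_rows(
  motion=[
    [-2,-3.7,0,0.018,0.137,-0.044,-1],
    [-3.5,-7.5,0.3,0.036,0.275,-0.087,-1],
    [-5,-11.2,0.6,0.055,0.41,-0.131,-1],
    [-6.5,-15,1,0.073,0.55,-0.175,-1],
    [-7.9,-18.7,1.3,0.09,0.685,-0.218,-1],
  ],
)

```text
clock: 3.7
position: [0.4648, -0.1144, 0.1834]
tool_rot: [-3.1, -0.402, -0.156]
force: [0.7, 0.4, 0.0]
grip_width: 0.0002
finger_force: 0.0
```

Run:
```python
from h import *
to([.499,-.053,.137],[np.pi,-np.pi/4,-.04])
T=np.load("top.npz");P0=cloud(T,T["d"])
p,d,ci=grab("top"); P=cloud(ci,d)
for v in range(154,181,3): print(v,[ (P0[v,u].round(3)[[0,2]].tolist(),P[v,u].round(3)[[0,2]].tolist()) for u in(315,319)])
```

```text
t 3.7 pos [ 0.4648 -0.1144  0.1834] rpy [-3.1   -0.402 -0.156] F [0.7 0.4 0. ] q [-0.05  0.23  0.23  2.35 -0.51  0.19 -1.08]
shift cm [ 0.42 -6.37  5.49] turn [ 0.024  0.381 -0.105]
154 [([0.594, 0.07], [0.592, 0.082]), ([0.595, 0.066], [0.592, 0.082])]
157 [([0.586, 0.077], [0.585, 0.08]), ([0.587, 0.074], [0.586, 0.079])]
160 [([0.58, 0.073], [0.579, 0.076]), ([0.58, 0.075], [0.579, 0.08])]
163 [([0.573, 0.075], [0.572, 0.079]), ([0.573, 0.077], [0.573, 0.077])]
166 [([0.566, 0.076], [0.566, 0.074]), ([0.566, 0.078], [0.566, 0.075])]
169 [([0.559, 0.079], [0.56, 0.072]), ([0.559, 0.076], [0.56, 0.074])]
172 [([0.552, 0.083], [0.553, 0.07]), ([0.552, 0.083], [0.553, 0.07])]
175 [([0.545, 0.08], [0.546, 0.075]), ([0.545, 0.082], [0.547, 0.068])]
178 [([0.541, 0.062], [0.54, 0.069]), ([0.541, 0.062], [0.541, 0.064])]
```

The rocker is on: front 70 mm, back 82 mm. A straight-ahead 45° tilt folds the arm past its limits, so I fit a small kinematic model to choose an oblique direction under the lip that is reachable.

```bash
cat > kin.py <<'E'
from h import *
from scipy.optimize import least_squares
import itertools
lo=np.array([-2.91,-.3,-1.5,.17,-1.26,.16,-2.52]);hi=np.array([2.91,2.13,1.42,2.43,4.41,1.93,2.52])
rz=lambda a:Rot.from_euler("z",a); ry=lambda a:Rot.from_euler("y",a)
def fk(q,p,sg):
    h,a,b,L,y1,x1,y2,x2,y3,x3,b0,t0=p
    R=rz(b0+sg[0]*q[0]); X=np.array([0,0,h])
    for (rot,off) in ((ry(q[1]),None),(rz(sg[1]*q[2]),(x1,y1,a)),(ry(q[3]),None),(rz(sg[2]*q[4]),(x2,y2,b)),(ry(q[5]),None),(rz(sg[3]*q[6]+t0),None)):
        R=R*rot
        if off: X=X+R.apply(off)
    return X+R.apply([x3,y3,L]),R
E
python3 - <<'E'
from kin import *
s=observe(); print(s["qpos"].round(4),s["position"].round(4))
D=[([1.06178,.522,-.03632,1.59999,.02123,1.02109,-.11278],[.26536,-.56551,.23074],[-3.1405,0,.43884]),
([.62,.49,.04,1.74,-.02,.91,-.95],[.4308,-.3964,.2009],[-3.142,0,-.045]),
([.35,.64,.01,1.72,-.01,.78,-1.24],[.5515,-.2687,.1179],[-3.138,.003,-.034]),
([.32,.69,.08,1.73,-.07,.73,-1.43],[.5486,-.2802,.0896],[-3.141,.003,-.297]),
([.31,.44,.1,1.86,-.05,.84,-1.44],[.4802,-.2555,.1932],[3.141,-.002,-.301]),
(s["qpos"],s["position"],s["tool_rot"])]
best=None
for sg in itertools.product((1,-1),repeat=4):
    def f(p):
        r=list((p-np.array([.366,.52,.43,.366]+[0]*8))*.01)
        for q,x,o in D:
            X,R=fk(q,p,sg); r+=list((X-x)*5)+list((R*Rot.from_euler("xyz",o).inv()).as_rotvec())
        return r
    for t in(0,1.57,3.14,-1.57):
        o=least_squares(f,[.366,.52,.43,.366,0,0,0,0,0,0,0,t])
        if best is None or o.cost<best[0]-1e-9: best=(o.cost,sg,o.x)
print(best[0],best[1],best[2].round(4))
np.savez("kin.npz",p=best[2],sg=best[1])
for q,x,o in D:
    X,R=fk(q,best[2],best[1]); print(((X-x)*1000).round(1),(R*Rot.from_euler("xyz",o).inv()).as_rotvec().round(3))
E
```

```text
[-0.0655  0.2288  0.2354  2.3468 -0.521   0.1943 -1.0685] [ 0.4655 -0.1118  0.1834]
0.0004409531321454227 (-1, -1, -1, -1) [ 0.3212  0.5224  0.4514  0.3076 -0.0901 -0.0169  0.0441  0.0071 -0.0032
  0.0018 -0.0243  1.5467]
[0.2 0.3 0.2] [-0.  0. -0.]
[-1.4 -1.4  1.2] [-0.003  0.    -0.002]
[1.6 1.8 0.1] [-0.003 -0.005 -0.001]
[-0.   1.1 -0.6] [-0.003  0.004  0.003]
[-0.6 -1.4 -1.3] [-0.005  0.    -0.002]
[-0.1 -0.1  0.4] [-0.009  0.001 -0.002]
```

```bash
cat > plan.py <<'E'
from kin import *
K=np.load("kin.npz");p=K["p"];sg=K["sg"]
n,y,z,c,_,_=frame(); F=np.array([n,y,z]); W=lambda l:c+np.array(l)@F
def ik(X,R,seeds):
    best=None
    for q0 in seeds:
        def f(q):
            x,r=fk(q,p,sg); m=np.maximum(0,np.maximum(lo+.12-q,q-hi+.12))
            return np.r_[(x-X)*20,(r*R.inv()).as_rotvec()*4,m*2,(q-q0)*.002]
        o=least_squares(f,np.clip(q0,lo+.1,hi-.1),bounds=(lo,hi),max_nfev=60)
        x,r=fk(o.x,p,sg); e=np.linalg.norm(x-X)+np.linalg.norm((r*R.inv()).as_rotvec())*.1
        mg=np.min(np.minimum(o.x-lo,hi-o.x)); sc=(e>.002,-mg)
        if best is None or sc<best[0]: best=(sc,o.x,e,mg)
    return best[1:]
def Rtool(f,roll):
    f=f/np.linalg.norm(f); x=np.array([0,0,1.])-f*f[2]; x/=np.linalg.norm(x)
    return Rot.from_matrix(np.c_[x,np.cross(f,x),f])*rz(roll)
al=np.array([-.938,0,.343]); N=np.array([.343,0,.938])  # lip outward, lip normal (local)
Nw=N@F
E
cat > search.py <<'E'
from plan import *
g=lambda a,b,k:np.linspace(a,b,k)
roll=np.array([[-.032,yy,-.074] for yy in g(-.118,.118,60)])
face=np.array([[-.004,yy,zz] for yy in g(-.137,.137,25) for zz in g(-.08,.05,14)])
gd=np.array([[-.025,yy,zz] for s in(-1,1) for yy in s*g(.137,.165,4) for zz in g(-.11,.1,20)])
obs=W(np.vstack([roll,face,gd])); 
seeds=[observe()["qpos"],np.array([.5,.6,.2,1.9,0,.5,-1]),np.array([-.2,.6,-.5,2,1.2,.6,-1.5]),np.array([.6,.6,.5,2,-1,.6,-.5]),np.array([.3,.6,-.8,2,1.6,.6,-1.5])]
out=[]
for ph in(-50,-35,-20,20,35,50):
  for th in(40,47,54):
    t,f_=np.radians(th),np.radians(ph); f=np.array([np.sin(t)*np.cos(f_),np.sin(t)*np.sin(f_),-np.cos(t)])
    for rl in(-1.57,-.8,0,.8,1.57):
      R=Rtool(f,rl); yl=0.0
      # finger box: 0..60 mm back; clear 4 mm below lip line
      cor=np.array([[a,b,-d] for a in(-.011,.011) for b in(-.0145,.0145) for d in(0,.06)])
      w=R.apply(cor)@Nw; lipp=W([-.0195,yl,-.081])
      along=R.apply(cor)@(al@F)
      k=[i for i in range(8) if along[i]<.04]
      X=lipp-Nw*(max(w[k].max(),0)+.004)
      q,e,mg=ik(X,R,seeds)
      if e>.002: continue
      T=X+z*.055; q2,e2,m2=ik(T,R,[q])
      o=R.inv().apply(obs-X)
      bx=np.abs(o)-[.038,.043,0]; dz=np.maximum(o[:,2]+.073,0); dd=np.linalg.norm(np.c_[np.maximum(bx[:,:2],0),dz],axis=1).min()
      low=min((X+R.apply([a,b,-.073]))[2] for a in(-.04,.04) for b in(-.043,.043))
      out.append((round(f/1@Nw,2),ph,th,rl,round(mg,2),round(e2,4),round(m2,2),round(dd*1000),round(low,3),X.round(3).tolist(),q.round(2).tolist()))
for o in sorted(out,key=lambda o:-min(o[4],.2)*100-min(o[7],30)-40*o[0])[:14]: print(*o)
print(len(out))
E
time python3 search.py
```

```text
-0.03 -50 54 1.57 0.24 0.0 0.29 24 0.101 [0.54, -0.054, 0.093] [-0.48, 0.71, -0.16, 2.19, 1.54, 1.04, 0.28]
0.07 -35 54 1.57 0.1 0.0 0.14 39 0.101 [0.54, -0.054, 0.093] [-0.17, 0.69, -0.51, 2.33, 1.84, 1.18, 0.3]
0.07 -35 54 -1.57 0.09 0.0 0.12 39 0.101 [0.54, -0.054, 0.093] [0.54, 1.02, -1.38, 2.34, 1.95, 1.74, -2.4]
-0.16 -35 40 1.57 0.18 0.0 0.25 39 0.122 [0.54, -0.054, 0.093] [-0.25, 0.55, -0.25, 2.25, 1.67, 0.71, 0.56]
0.04 35 54 -1.57 0.1 0.0018 0.07 35 0.101 [0.54, -0.054, 0.093] [1.34, 1.1, -1.4, 2.23, 1.78, 0.26, -0.6]
0.04 35 54 0 0.1 0.0017 0.07 32 0.105 [0.541, -0.054, 0.094] [1.35, 1.12, -1.4, 2.22, 1.75, 0.26, -2.13]
-0.12 20 40 -1.57 0.16 0.0 0.16 46 0.122 [0.541, -0.054, 0.094] [1.08, 0.79, -1.31, 2.27, 1.87, 0.45, -1.25]
-0.05 -35 47 1.57 0.13 0.0 0.19 39 0.112 [0.54, -0.054, 0.093] [-0.35, 0.61, -0.23, 2.3, 1.79, 0.86, 0.34]
-0.12 20 40 -0.8 0.15 0.0 0.18 41 0.111 [0.54, -0.054, 0.093] [1.09, 0.81, -1.33, 2.28, 1.86, 0.47, -1.99]
-0.05 -35 47 -1.57 0.12 0.0 0.16 39 0.112 [0.54, -0.054, 0.093] [0.53, 0.85, -1.28, 2.3, 1.81, 1.46, -2.4]
-0.13 -50 47 1.57 0.26 0.0 0.32 25 0.111 [0.54, -0.054, 0.093] [-0.37, 0.64, -0.22, 2.17, 1.48, 0.94, 0.43]
-0.07 35 47 -1.57 0.12 0.0 0.12 35 0.111 [0.54, -0.054, 0.093] [1.26, 0.99, -1.35, 2.2, 1.54, 0.28, -0.46]
-0.07 35 47 0 0.12 0.0 0.12 32 0.115 [0.541, -0.054, 0.094] [1.27, 1.0, -1.34, 2.2, 1.53, 0.28, -2.01]
-0.0 20 47 -1.57 0.09 0.0 0.13 47 0.112 [0.541, -0.054, 0.094] [1.15, 0.88, -1.38, 2.34, 2.16, 0.51, -1.45]
43
real	0m10.214s
user	0m11.024s
sys	0m0.076s
```

```bash
cat > goal.py <<'E'
from plan import *
t,ph=np.radians(51),np.radians(-42); f=np.array([np.sin(t)*np.cos(ph),np.sin(t)*np.sin(ph),-np.cos(t)])
RG=Rtool(f,1.57); XG=np.array([.538,-.054,.091])
sd=[np.array([-.4,.65,-.2,2.25,1.65,.95,.35])]
E
python3 - <<'E'
from goal import *
s=observe(); q0=s["qpos"]; X0,R0=fk(q0,p,sg)
print("f.N",f@Nw,"rpy",RG.as_euler("xyz").round(4))
qg,e,m=ik(XG,RG,sd); print("goal",qg.round(2),e,m)
qp,e,m=ik(XG-.10*f,RG,[qg]); print("pre",qp.round(2),e,m,(XG-.10*f).round(3))
qu,e,m=ik(XG+z*.06,RG,[qg]); print("up",qu.round(2),e,m)
print("turn total",(R0.inv()*RG).as_rotvec().round(3))
for k in np.linspace(.1,1,10):
    x,r=fk(q0+(qp-q0)*k,p,sg); print(round(k,1),"pos",x.round(3),"shift",(R0.inv().apply(x-X0)*100).round(1),"turn",(R0.inv()*r).as_rotvec().round(2),"f",r.as_matrix()[:,2].round(2))
# straight slerp feasibility
q=q0
rv=(R0.inv()*RG).as_rotvec()
for k in np.linspace(.1,1,10):
    x=X0+(XG-.10*f-X0)*k+np.array([-.0,0,.05])*np.sin(np.pi*k); q,e,m=ik(x,R0*Rot.from_rotvec(rv*k),[q]); print("slerp",round(k,1),x.round(3),q.round(2),round(e,4),round(m,2))
E
```

```text
f.N -0.022652533797363802 rpy [-2.2515e+00 -6.0000e-04 -2.3033e+00]
goal [-0.41  0.67 -0.21  2.26  1.69  0.98  0.28] 9.843572638856486e-09 0.16752570350621898
pre [-1.05  0.57  0.34  2.33  1.37  0.72  0.36] 0.0007786626562489848 0.10178898108317158 [ 0.48  -0.002  0.154]
up [-0.39  0.54 -0.19  2.21  1.58  0.92  0.5 ] 3.2149063308762444e-08 0.22461766232332447
turn total [0.08  0.724 1.972]
0.1 pos [ 0.443 -0.072  0.158] shift [-3.6 -3.6  1.4] turn [ 0.02 -0.1  -0.41] f [ 0.3  -0.01 -0.95]
0.2 pos [ 0.416 -0.046  0.135] shift [-7.3 -5.7  2.4] turn [ 0.05 -0.19 -0.83] f [ 0.21 -0.03 -0.98]
0.3 pos [ 0.39  -0.033  0.117] shift [-10.5  -6.6   3. ] turn [ 0.07 -0.28 -1.24] f [ 0.14 -0.09 -0.99]
0.4 pos [ 0.37  -0.032  0.105] shift [-12.8  -6.4   3.3] turn [ 0.09 -0.38 -1.65] f [ 0.09 -0.18 -0.98]
0.5 pos [ 0.36  -0.038  0.1  ] shift [-13.9  -5.6   3.4] turn [ 0.11 -0.49 -2.06] f [ 0.07 -0.28 -0.96]
0.6 pos [ 0.363 -0.047  0.101] shift [-13.5  -4.7   3.5] turn [ 0.11 -0.6  -2.47] f [ 0.1  -0.39 -0.92]
0.7 pos [ 0.379 -0.053  0.108] shift [-11.7  -4.4   3.4] turn [ 0.1  -0.74 -2.87] f [ 0.1
[... 496 characters left out ...]
rp 0.3 [ 0.47  -0.079  0.215] [-0.24  0.12  0.27  2.34  0.14  0.16 -2.43] 0.0155 0.0
slerp 0.4 [ 0.471 -0.068  0.219] [-0.93  0.18  0.94  2.36 -0.12  0.16 -2.44] 0.0265 0.0
slerp 0.5 [ 0.473 -0.057  0.219] [-1.23  0.33  1.22  2.38 -0.45  0.16 -2.43] 0.0355 0.0
slerp 0.6 [ 0.474 -0.046  0.213] [-1.36  0.54  1.3   2.41 -0.86  0.16 -2.4 ] 0.0404 0.0
slerp 0.7 [ 0.476 -0.035  0.203] [-1.41  0.73  1.29  2.43 -1.18  0.16 -2.44] 0.0411 0.0
slerp 0.8 [ 0.477 -0.024  0.189] [-1.39  0.75  1.25  2.43 -1.26  0.16 -2.52] 0.0448 0.0
slerp 0.9 [ 0.479 -0.013  0.172] [-1.3   0.66  1.18  2.42 -1.26  0.16 -2.52] 0.0676 0.0
slerp 1.0 [ 0.48  -0.002  0.154] [-1.17  0.58  1.07  2.41 -1.26  0.16 -2.52] 0.0967 0.0
```

```bash
cat > step.py <<'E'
from goal import *
import sys
qg=ik(XG,RG,sd)[0]; qp,ep,mp=ik(XG-.06*f,RG,[qg])
s=observe(); q0=s["qpos"]; X0,R0=fk(q0,p,sg)
mode=sys.argv[1]
if mode=="via":
    qm=q0+(qp-q0)*.5; xm,rm=fk(qm,p,sg); qv,e,m=ik(np.array([.42,-.05,.19]),rm,[qm]); print("via",qv.round(2),e,m); path=[q0,qv,qp]
else: path=[q0,qp]
print("q",q0.round(2),"pre",qp.round(2),ep,round(mp,2))
# dense path, then rows limited to .13 rad and 4 cm each
D=np.vstack([a+(b-a)*k for a,b in zip(path,path[1:]) for k in np.linspace(0,1,60)[:,None]])
P=[fk(q,p,sg) for q in D]; x,r=X0,R0; rows=[]
for (a,b) in P:
    if np.linalg.norm((r.inv()*b).as_rotvec())>.13 or np.linalg.norm(a-x)>.035: rows.append((a,b)); x,r=a,b
rows.append(P[-1]); rows=(rows+[P[-1]]*5)
print("left",len(rows)-5)
for a,b in rows[:5]: print((R0.inv().apply(a-X0)*100).round(1).tolist(),(R0.inv()*b).as_rotvec().round(2).tolist()," pos",a.round(3))
E
python3 step.py via
```

```text
via [-0.48  0.31  0.3   2.11  0.28  0.82 -0.05] 4.062185628247582e-06 0.32368536799892533
q [-0.07  0.23  0.24  2.35 -0.52  0.19 -1.07] pre [-0.64  0.57 -0.08  2.31  1.52  0.92  0.32] 2.7454250327552786e-05 0.12
left 30
[-0.4, -1.5, 0.1] [0.02, -0.03, -0.15]  pos [ 0.464 -0.096  0.181]
[-1.0, -2.9, 0.2] [0.04, -0.06, -0.29]  pos [ 0.461 -0.082  0.179]
[-1.6, -4.0, 0.2] [0.05, -0.09, -0.44]  pos [ 0.458 -0.07   0.177]
[-2.2, -5.0, 0.2] [0.07, -0.13, -0.59]  pos [ 0.453 -0.059  0.175]
[-2.8, -5.8, 0.2] [0.09, -0.16, -0.73]  pos [ 0.448 -0.051  0.173]
```

>>> play_rows(
  motion=[
    [-0.4,-1.5,0.1,0.02,-0.03,-0.15,-1],
    [-1.0,-2.9,0.2,0.04,-0.06,-0.29,-1],
    [-1.6,-4.0,0.2,0.05,-0.09,-0.44,-1],
    [-2.2,-5.0,0.2,0.07,-0.13,-0.58,-1],
    [-2.8,-5.8,0.2,0.09,-0.16,-0.72,-1],
  ],
)

```text
clock: 4.25
position: [0.4494, -0.0537, 0.1728]
tool_rot: [3.039, -0.207, 0.6]
force: [0.3, -0.0, 0.2]
grip_width: 0.0002
finger_force: 0.0
```

```bash
python3 step.py via
```

```text
via [-0.4   0.3   0.09  2.11  0.5   0.89  0.02] 6.379019894076973e-07 0.3157239353978527
q [-0.11  0.25  0.15  2.28 -0.19  0.4  -0.79] pre [-0.64  0.57 -0.08  2.31  1.52  0.92  0.32] 2.7454250327552786e-05 0.12
left 24
[-0.1, -1.0, 0.1] [0.02, -0.03, -0.15]  pos [ 0.435 -0.041  0.165]
[-0.3, -1.9, 0.1] [0.03, -0.07, -0.3]  pos [ 0.429 -0.035  0.163]
[-0.6, -2.6, 0.1] [0.04, -0.11, -0.45]  pos [ 0.423 -0.031  0.162]
[-0.9, -3.1, 0.0] [0.06, -0.14, -0.6]  pos [ 0.418 -0.028  0.162]
[-1.2, -3.3, -0.1] [0.07, -0.18, -0.74]  pos [ 0.414 -0.028  0.162]
```

>>> play_rows(
  motion=[
    [-0.1,-1.0,0.1,0.02,-0.03,-0.15,-1],
    [-0.3,-1.9,0.1,0.03,-0.07,-0.3,-1],
    [-0.6,-2.6,0.1,0.04,-0.11,-0.45,-1],
    [-0.9,-3.1,0,0.06,-0.14,-0.59,-1],
    [-1.2,-3.3,-0.1,0.07,-0.18,-0.73,-1],
  ],
)

```text
clock: 4.75
position: [0.4217, -0.0334, 0.1681]
tool_rot: [3.053, 0.05, 1.303]
force: [-0.8, -0.2, -0.3]
grip_width: 0.0003
finger_force: 0.0
```

```bash
python3 step.py direct
```

```text
q [-0.19  0.27  0.08  2.23  0.11  0.58 -0.47] pre [-0.64  0.57 -0.08  2.31  1.52  0.92  0.32] 2.7454250327552786e-05 0.12
left 20
[-0.5, -0.9, 0.7] [0.02, -0.05, -0.13]  pos [ 0.395 -0.032  0.147]
[-1.1, -1.6, 1.4] [0.03, -0.09, -0.26]  pos [ 0.387 -0.036  0.14 ]
[-1.7, -2.2, 2.0] [0.05, -0.14, -0.4]  pos [ 0.381 -0.041  0.134]
[-2.3, -2.5, 2.5] [0.06, -0.18, -0.53]  pos [ 0.376 -0.047  0.129]
[-2.9, -2.7, 2.9] [0.08, -0.23, -0.66]  pos [ 0.373 -0.053  0.125]
```

>>> play_rows(
  motion=[
    [-0.5,-0.9,0.5,0.02,-0.05,-0.13,-1],
    [-1.1,-1.6,1.0,0.03,-0.09,-0.26,-1],
    [-1.7,-2.2,1.4,0.05,-0.14,-0.4,-1],
    [-2.3,-2.5,1.7,0.06,-0.18,-0.53,-1],
    [-2.9,-2.7,2.0,0.08,-0.23,-0.66,-1],
  ],
)

```text
clock: 5.25
position: [0.3899, -0.0557, 0.1472]
tool_rot: [-3.032, 0.282, 1.973]
force: [0.4, -0.0, 0.4]
grip_width: -0.0001
finger_force: 0.0
```

```bash
cat > refit.py <<'E'
from kin import *
import json
K=np.load("kin.npz");p0=K["p"];sg=K["sg"]; s=observe()
D=json.load(open("D.json")) if __import__("os").path.exists("D.json") else [
([1.06178,.522,-.03632,1.59999,.02123,1.02109,-.11278],[.26536,-.56551,.23074],[-3.1405,0,.43884]),
([.35,.64,.01,1.72,-.01,.78,-1.24],[.5515,-.2687,.1179],[-3.138,.003,-.034]),
([.31,.44,.1,1.86,-.05,.84,-1.44],[.4802,-.2555,.1932],[3.141,-.002,-.301]),
([-.0655,.2288,.2354,2.3468,-.521,.1943,-1.0685],[.4655,-.1118,.1834],[-3.1,-.402,-.156]),
([-.11,.25,.15,2.28,-.19,.4,-.79],[.4494,-.0537,.1728],[3.039,-.207,.6]),
([-.19,.27,.08,2.23,.11,.58,-.47],[.4217,-.0334,.1681],[3.053,.05,1.303])]
D.append([list(s["qpos"]),list(s["position"]),list(s["tool_rot"])]); json.dump(D,open("D.json","w"))
def f(p):
    r=list((p-p0)*.01)
    for q,x,o in D:
        X,R=fk(q,p,sg); r+=list((X-x)*5)+list((R*Rot.from_euler("xyz",o).inv()).as_rotvec())
    return r
o=least_squares(f,p0); np.savez("kin.npz",p=o.x,sg=sg); print(o.cost,o.x.round(3))
for q,x,_ in D: print(((fk(q,o.x,sg)[0]-x)*1000).round(1),end=" ")
print()
E
python3 refit.py; python3 step.py direct
```

```text
0.00046666923035277745 [ 3.360e-01  5.200e-01  4.210e-01  3.340e-01 -5.300e-02  6.000e-03
  0.000e+00 -2.000e-03 -1.000e-03 -1.000e-03 -9.000e-03  1.561e+00]
[-0.4  0.1 -0.7] [1.4 1.4 0.5] [-1.6 -1.9  0.8] [1.8 0.9 0.5] [-2.9 -0.7 -1.3] [1.7 0.1 0.4] [-0.3  0.5 -0.2] 
q [-0.3   0.33  0.05  2.28  0.47  0.66 -0.26] pre [-1.23  0.92  0.84  2.42  2.08  0.28 -0.37] 0.004555552491587813 0.01
left 15
[-1.5, 0.6, 1.5] [0.0, -0.09, -0.13]  pos [ 0.401 -0.071  0.137]
[-2.6, 1.3, 2.4] [0.01, -0.16, -0.24]  pos [ 0.411 -0.081  0.13 ]
[-3.5, 2.1, 3.0] [0.01, -0.22, -0.36]  pos [ 0.422 -0.088  0.125]
[-4.2, 3.0, 3.5] [0.01, -0.29, -0.48]  pos [ 0.434 -0.092  0.122]
[-4.7, 4.1, 3.8] [0.02, -0.35, -0.6]  pos [ 0.445 -0.093  0.119]
```

```bash
sed -i 's/for ph in.*/for ph,yl in itertools.product((-40,-50,-60),(0.,.03,.05)):/; s/for th in.*/for th in(42,48,54):/; s/for rl in.*/for rl in(1.0,1.57,2.2):/; s/ yl=0.0$//' search.py
sed -i 's/^seeds=.*/seeds=[observe()["qpos"],np.array([-.4,.65,-.2,2.25,1.65,.95,.35])]/; s/      T=X+z/      qp_,ep_,mp_=ik(X-.05*f,R,[q]); yl_=yl\n      T=X+z/; s/out.append((round/out.append((round(f\@Nw,2),yl_,round(ep_,4),round(mp_,2),round/; s/-min(o\[4\].*\[:14\]/-100*min(o[3],o[7],.2)-min(o[10],30)-30*o[0])[:16]/' search.py; timeout 300 python3 search.py
```

```text
-0.11 0.05 0.0 0.3 -0.11 -60 54 2.2 0.3 0.0 0.35 5 0.091 [0.544, -0.004, 0.095] [-0.49, 0.78, -0.19, 2.13, 1.36, 1.11, -0.38]
-0.11 0.05 0.0 0.29 -0.11 -60 54 1.57 0.29 0.0 0.34 14 0.101 [0.542, -0.004, 0.093] [-0.48, 0.78, -0.2, 2.14, 1.37, 1.12, 0.24]
-0.11 0.05 0.0 0.29 -0.11 -60 54 1.0 0.29 0.0 0.33 14 0.086 [0.539, -0.004, 0.09] [-0.59, 0.79, -0.06, 2.14, 1.34, 1.02, 0.81]
-0.11 0.03 0.0 0.27 -0.11 -60 54 2.2 0.28 0.0 0.32 4 0.091 [0.543, -0.024, 0.095] [-0.46, 0.77, -0.18, 2.15, 1.4, 1.09, -0.4]
-0.11 0.03 0.0 0.26 -0.11 -60 54 1.0 0.26 0.0 0.31 12 0.086 [0.538, -0.023, 0.09] [-0.45, 0.78, -0.2, 2.17, 1.41, 1.1, 0.78]
-0.11 0.03 0.0 0.26 -0.11 -60 54 1.57 0.27 0.0 0.31 12 0.101 [0.541, -0.024, 0.093] [-0.45, 0.78, -0.19, 2.16, 1.41, 1.1, 0.22]
-0.11 0.0 0.0 0.23 -0.11 -60 54 2.2 0.24 0.0 0.29 4 0.091 [0.542, -0.054, 0.095] [-0.41, 0.77, -0.17, 2.19, 1.46, 1.07, -0.42]
-0.11 0.0 0.0 0.22 -0.11 -60 54 1.57 0.23 0.0 0.28 12 0.101 [0.54, -0.054, 0.093] [-0.41, 0.77, -0.17, 2.2, 1.47, 1.07, 0.2]
-0.11 0.0 0.0 0.22 -0.11 -60 54 1.0 0.23 0.0 0.27 12 0.086 [0.537, -0.053, 0.09] [-0.42,
[... 232 characters left out ...]
-0.004, 0.095] [-0.45, 0.76, -0.23, 2.25, 1.57, 1.09, -0.46]
-0.03 0.05 0.0 0.16 -0.03 -50 54 1.57 0.18 0.0 0.22 24 0.101 [0.542, -0.004, 0.093] [-0.48, 0.76, -0.2, 2.25, 1.57, 1.07, 0.16]
-0.19 0.05 0.0 0.29 -0.19 -60 48 2.2 0.29 0.0 0.35 9 0.099 [0.542, -0.004, 0.093] [-0.43, 0.72, -0.2, 2.14, 1.34, 1.01, -0.3]
-0.19 0.05 0.0 0.29 -0.19 -60 48 1.57 0.29 0.0 0.34 16 0.11 [0.542, -0.004, 0.093] [-0.41, 0.72, -0.23, 2.14, 1.34, 1.03, 0.32]
-0.19 0.05 0.0 0.27 -0.19 -60 48 1.0 0.28 0.0 0.33 15 0.093 [0.536, -0.003, 0.087] [-0.46, 0.73, -0.17, 2.15, 1.34, 0.99, 0.87]
-0.19 0.03 0.0 0.26 -0.19 -60 48 1.57 0.27 0.0 0.32 13 0.11 [0.541, -0.024, 0.093] [-0.39, 0.72, -0.21, 2.16, 1.38, 1.0, 0.31]
72
```

```bash
cat > goal.py <<'E'
from plan import *
t,ph=np.radians(54),np.radians(-50); f=np.array([np.sin(t)*np.cos(ph),np.sin(t)*np.sin(ph),-np.cos(t)])
RG=Rtool(f,1.57); XG=np.array([.541,-.024,.091])
sd=[np.array([-.48,.76,-.2,2.25,1.57,1.07,.16])]
E
python3 step.py direct
```

```text
q [-0.3   0.33  0.05  2.28  0.47  0.66 -0.26] pre [-0.53  0.67 -0.24  2.3   1.47  1.1   0.19] 1.498753053928476e-08 0.13
left 14
[-0.1, -0.3, 0.5] [0.03, -0.04, -0.12]  pos [ 0.387 -0.059  0.143]
[-0.3, -0.5, 0.9] [0.06, -0.09, -0.25]  pos [ 0.386 -0.062  0.14 ]
[-0.6, -0.5, 1.2] [0.09, -0.13, -0.37]  pos [ 0.388 -0.066  0.138]
[-0.9, -0.2, 1.4] [0.12, -0.18, -0.49]  pos [ 0.391 -0.068  0.136]
[-1.3, 0.2, 1.6] [0.15, -0.22, -0.61]  pos [ 0.397 -0.07   0.135]
```

>>> play_rows(
  motion=[
    [-0.1,-0.3,0.5,0.03,-0.04,-0.12,-1],
    [-0.3,-0.5,0.9,0.06,-0.09,-0.25,-1],
    [-0.6,-0.5,1.2,0.09,-0.13,-0.37,-1],
    [-0.9,-0.2,1.4,0.12,-0.18,-0.49,-1],
    [-1.3,0.2,1.6,0.15,-0.22,-0.61,-1],
  ],
)

```text
clock: 5.75
position: [0.3974, -0.0703, 0.1351]
tool_rot: [-2.669, 0.319, 2.652]
force: [-0.6, -0.1, 1.6]
grip_width: -0.0
finger_force: 0.0
```

```bash
python3 refit.py; python3 step.py direct
```

```text
0.0004934883818883787 [ 3.330e-01  5.200e-01  4.200e-01  3.330e-01 -5.500e-02  6.000e-03
  0.000e+00 -3.000e-03 -2.000e-03 -1.000e-03 -7.000e-03  1.564e+00]
[-0.3  0.2 -0.9] [1.7 1.7 0.4] [-1.4 -1.7  0.8] [1.5 0.7 0.5] [-3.  -0.9 -1.3] [ 1.9 -0.1  0.5] [ 0.4  0.6 -0.1] [-0.7 -0.2  0.2] 
q [-0.43  0.45  0.02  2.29  0.78  0.78 -0.07] pre [-0.53  0.67 -0.24  2.31  1.47  1.1   0.19] 1.5029789319133353e-08 0.12
left 9
[-0.6, 0.3, 0.1] [0.03, -0.05, -0.12]  pos [ 0.403 -0.071  0.135]
[-1.2, 0.8, 0.1] [0.06, -0.1, -0.24]  pos [ 0.411 -0.071  0.134]
[-2.0, 1.7, 0.0] [0.09, -0.16, -0.37]  pos [ 0.423 -0.067  0.134]
[-2.9, 2.9, -0.2] [0.12, -0.22, -0.5]  pos [ 0.437 -0.061  0.134]
[-3.7, 4.4, -0.6] [0.15, -0.28, -0.63]  pos [ 0.452 -0.052  0.133]
```

>>> play_rows(
  motion=[
    [-0.6,0.3,0.1,0.03,-0.05,-0.12,-1],
    [-1.2,0.8,0.1,0.06,-0.1,-0.24,-1],
    [-2.0,1.7,0,0.09,-0.16,-0.37,-1],
    [-2.9,2.9,-0.2,0.12,-0.22,-0.5,-1],
    [-3.7,4.4,-0.6,0.15,-0.28,-0.63,-1],
  ],
)

```text
clock: 6.25
position: [0.4527, -0.0516, 0.1326]
tool_rot: [-2.342, 0.164, -2.938]
force: [1.1, -0.8, 0.1]
grip_width: 0.0
finger_force: 0.0
```

```bash
python3 step.py direct; python3 -c "
from goal import *
to(XG-.06*f,RG.as_euler('xyz'))"
```

```text
q [-0.58  0.58 -0.01  2.29  1.13  0.9   0.11] pre [-0.53  0.67 -0.24  2.31  1.47  1.1   0.19] 1.5029789319133353e-08 0.12
left 5
[-1.4, 0.8, -0.3] [0.03, -0.06, -0.11]  pos [ 0.464 -0.043  0.132]
[-3.1, 1.9, -0.8] [0.05, -0.13, -0.23]  pos [ 0.479 -0.028  0.131]
[-5.0, 3.3, -1.5] [0.08, -0.2, -0.34]  pos [ 0.495 -0.009  0.129]
[-6.8, 5.0, -2.6] [0.1, -0.28, -0.44]  pos [0.51  0.013 0.126]
[-6.8, 5.0, -2.6] [0.1, -0.28, -0.44]  pos [0.51  0.013 0.126]
t 6.25 pos [ 0.4527 -0.0516  0.1326] rpy [-2.342  0.164 -2.938] F [ 1.1 -0.8  0.1] q [-0.58  0.58 -0.01  2.29  1.13  0.9   0.11]
shift cm [-6.71  4.87 -2.51] turn [ 0.099 -0.274 -0.442]
```

>>> play_rows(
  motion=[
    [-1.4,0.8,-0.3,0.03,-0.06,-0.11,-1],
    [-3.1,1.9,-0.8,0.05,-0.13,-0.23,-1],
    [-5.0,3.3,-1.5,0.08,-0.2,-0.34,-1],
    [-6.7,4.9,-2.5,0.1,-0.274,-0.442,-1],
    [-6.7,4.9,-2.5,0.1,-0.274,-0.442,-1],
  ],
)

```text
clock: 6.75
position: [0.5095, 0.0152, 0.125]
tool_rot: [-2.201, 0.0, -2.442]
force: [-1.3, 0.5, 0.1]
grip_width: 0.0002
finger_force: 0.0
```

Run:
```python
from goal import *
to(XG,RG.as_euler('xyz'))
a,da,ca=grab("side");b,db,cb=grab("wrist")
np.savez("s3.npz",p=a,d=da,**ca)
im=np.hstack([cv2.resize(a[120:280,90:270],(432,384),interpolation=cv2.INTER_CUBIC),cv2.resize(b,(368,276))[:276] if 0 else cv2.copyMakeBorder(cv2.resize(b,(368,276)),0,108,0,0,cv2.BORDER_CONSTANT)])
cv2.imwrite("pics/c3.png",im[...,::-1])
```

```text
t 6.75 pos [0.5095 0.0152 0.125 ] rpy [-2.201  0.    -2.442] F [-1.3  0.5  0.1] q [-0.7   0.67 -0.03  2.31  1.44  0.97  0.2 ]
shift cm [ 0.12 -0.21  6.07] turn [0.002 0.001 0.   ]
```

View pics/c3.png

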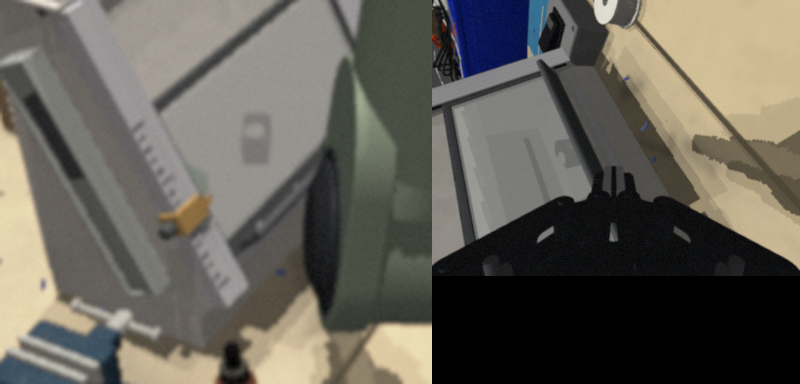

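The side crop shows the pointer at (195,212) still visible beside the arm. In the wrist view the shut tips at (613,175) are just below the lip, which runs up to (542,65). Sliding in along the tool axis.

>>> play_rows(
  motion=[
    [0.1,-0.2,1.5,0,0,0,-1],
    [0.1,-0.2,3,0,0,0,-1],
    [0.1,-0.2,4,0,0,0,-1],
    [0.1,-0.2,5,0,0,0,-1],
    [0.1,-0.2,5,0,0,0,-1],
  ],
)

```text
clock: 7.35
position: [0.534, -0.0214, 0.098]
tool_rot: [-2.2, -0.001, -2.451]
force: [-0.4, 0.2, 0.3]
grip_width: 0.0001
finger_force: 0.0
```

```bash
cat > up.py <<'E'
from goal import *
s=observe(); R=Rot.from_euler("xyz",s["tool_rot"]); print("t",s["clock"],s["position"].round(4),"F local",(F@s["force"]).round(1),"q",s["qpos"].round(2),"slope-pos",round(float((s["position"]-XG)@z)*1000,1))
print("per cm up slope:",R.inv().apply(z).round(3)," out:",R.inv().apply(-n).round(3)," left:",R.inv().apply(y).round(3))
E
python3 up.py
```

```text
t 7.35 [ 0.534  -0.0214  0.098 ] F local [-0.5  0.1  0.1] q [-0.62  0.75  0.02  2.29  1.57  0.93  0.13] slope-pos 3.4
per cm up slope: [-0.313 -0.899 -0.307]  out: [ 0.677  0.016 -0.736]  left: [-0.667  0.438 -0.603]
```

>>> play_rows(
  motion=[
    [0,0,0.4,0,0,0,-1],
    [0,0,0.8,0,0,0,-1],
    [-0.1,-0.3,0.7,0,0,0,-1],
    [-0.2,-0.6,0.6,0,0,0,-1],
    [-0.3,-0.9,0.5,0,0,0,-1],
  ],
)

```text
clock: 7.85
position: [0.5423, -0.0252, 0.1031]
tool_rot: [-2.2, -0.001, -2.449]
force: [-2.2, -1.3, -4.2]
grip_width: 0.0002
finger_force: 1.9
```

```bash
python3 up.py
```

```text
t 7.85 [ 0.5423 -0.0252  0.1031] F local [-0.2 -1.4 -4.7] q [-0.61  0.74  0.02  2.28  1.58  0.92  0.16] slope-pos 11.6
per cm up slope: [-0.312 -0.899 -0.307]  out: [ 0.675  0.017 -0.737]  left: [-0.668  0.437 -0.602]
```

In contact: 4.7 N along the slope. Pushing up.

>>> play_rows(
  motion=[
    [-0.19,-0.54,-0.18,0,0,0,-1],
    [-0.37,-1.08,-0.37,0,0,0,-1],
    [-0.56,-1.62,-0.55,0,0,0,-1],
    [-0.75,-2.16,-0.74,0,0,0,-1],
    [-0.94,-2.7,-0.92,0,0,0,-1],
  ],
)

```text
clock: 8.35
position: [0.555, -0.0259, 0.1305]
tool_rot: [-2.2, -0.001, -2.449]
force: [-2.6, 0.8, -3.2]
grip_width: 0.0
finger_force: 1.7
```

```bash
python3 up.py
python3 - <<'E'
from h import *
for nme in("top","side"):
    p,d,c=grab(nme); np.savez(nme+"4.npz",p=p,d=d,**c)
    if nme=="top": a=p[90:220,120:300]
    else: b=p[140:270,120:260]
im=np.hstack([cv2.resize(a,(415,300),interpolation=cv2.INTER_CUBIC),cv2.resize(b,(323,300),interpolation=cv2.INTER_CUBIC)])
cv2.imwrite("pics/c4.png",im[...,::-1])
E
```

```text
t 8.35 [ 0.555  -0.0259  0.1305] F local [-1.1  0.7 -4. ] q [-0.6   0.68  0.04  2.25  1.53  0.91  0.27] slope-pos 41.7
per cm up slope: [-0.312 -0.899 -0.307]  out: [ 0.675  0.017 -0.737]  left: [-0.668  0.437 -0.602]
```

View pics/c4.png

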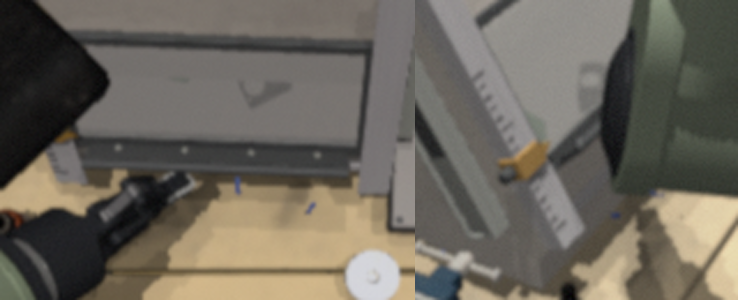

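The top crop shows the fingertips under the lip at (180,185), and the window has risen. The side crop shows the lip's left end just below the pointer at (545,155).

```bash
cat > meas.py <<'E'
from plan import *
def lipz(P,y0=-.1,y1=-.02):
    L=(P.reshape(-1,3)-c)@F.T
    m=(L[:,1]>y0)&(L[:,1]<y1)&(L[:,0]>-.030)&(L[:,0]<-.008)&(L[:,2]>-.095)&(L[:,2]<.02)
    v=L[m][:,2]+.366*L[m][:,0]   # plane of lip top -> value at x=0
    return np.median(v)*1000,len(v),np.std(v)*1000
if __name__=="__main__":
    a=np.load("top.npz"); print("before",lipz(cloud(a,a["d"])))
    b=np.load("top4.npz"); print("after",lipz(cloud(b,b["d"])))
    S0=np.load("side.npz");S=np.load("side4.npz")
    # lip/frame lower boundary in side view near left end: print colour+local coords down columns
    for u in(182,186,190):
        for nm,X in(("0",S0),("4",S)):
            P=(cloud(X,X["d"])-c)@F.T*1000
            print(u,nm,[(v,int(X["p"][v,u].mean()),*P[v,u].round(0).astype(int)) for v in range(196 if nm=="4" else 208,230,2)])
E
python3 meas.py
python3 - <<'E'
import numpy as np,cv2
a=np.load("side.npz")["p"];b=np.load("side4.npz")["p"]
im=np.hstack([cv2.resize(x[185:235,150:205],(396,360),interpolation=cv2.INTER_CUBIC) for x in(a,b)])
cv2.imwrite("pics/c5.png",im[...,::-1])
E
```

```text
before (np.float64(-81.81831748568509), 229, np.float64(1.6834110309219863))
after (np.float64(-51.47813300728829), 232, np.float64(1.5685466228391551))
182 0 [(208, 129, np.int64(-2), np.int64(114), np.int64(-51)), (210, 130, np.int64(-2), np.int64(116), np.int64(-54)), (212, 128, np.int64(-1), np.int64(117), np.int64(-58)), (214, 124, np.int64(-2), np.int64(121), np.int64(-60)), (216, 120, np.int64(-1), np.int64(123), np.int64(-64)), (218, 122, np.int64(-8), np.int64(131), np.int64(-64)), (220, 130, np.int64(-9), np.int64(134), np.int64(-66)), (222, 134, np.int64(-8), np.int64(136), np.int64(-70)), (224, 135, np.int64(-8), np.int64(138), np.int64(-73)), (226, 133, np.int64(-693), np.int64(711), np.int64(305)), (228, 136, np.int64(-7), np.int64(142), np.int64(-80))]
182 4 [(196, 141, np.int64(1), np.int64(97), np.int64(-33)), (198, 139, np.int64(-2), np.int64(102), np.int64(-35)), (200, 130, np.int64(-2), np.int64(104), np.int64(-38)), (202, 99, np.int64(-3), np.int64(108), np.int64(-41)), (204, 65, np.int64(-3), np.int64(110), np.int64(-44)), (206, 62, np.int64(-4), np.int64(113), 
[... 3031 characters left out ...]
p.int64(-33), np.int64(118), np.int64(-41)), (206, 54, np.int64(-29), np.int64(117), np.int64(-46)), (208, 84, np.int64(48), np.int64(50), np.int64(-90)), (210, 89, np.int64(45), np.int64(56), np.int64(-92)), (212, 84, np.int64(45), np.int64(58), np.int64(-96)), (214, 88, np.int64(37), np.int64(68), np.int64(-95)), (216, 86, np.int64(36), np.int64(72), np.int64(-97)), (218, 88, np.int64(32), np.int64(78), np.int64(-98)), (220, 87, np.int64(32), np.int64(81), np.int64(-102)), (222, 86, np.int64(25), np.int64(89), np.int64(-102)), (224, 87, np.int64(19), np.int64(96), np.int64(-101)), (226, 86, np.int64(19), np.int64(99), np.int64(-105)), (228, 83, np.int64(17), np.int64(103), np.int64(-107))]
```

View pics/c5.png

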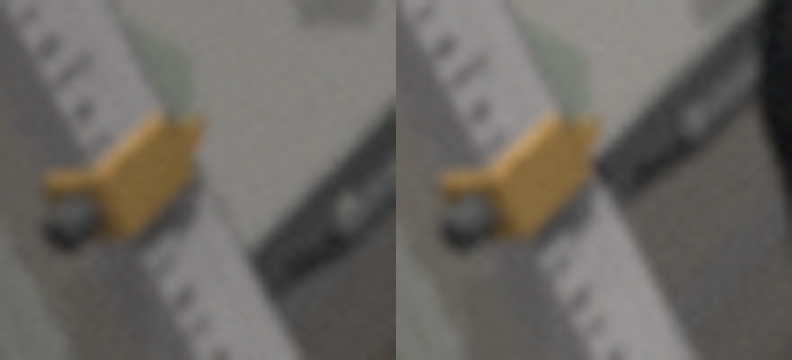

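Run:
```python
from plan import *
def onplane(C,u,v,off):
    cam=-C["R"].T@C["t"]; d=ray(C,u,v,1.)-cam; X=cam+d*(((c-cam)@n+off)/(d@n)); return ((X-c)@F.T*1000).round(1)
T=np.load("top4.npz");S=np.load("side4.npz")
for nm,C,box in(("top",T,(130,170,135,165)),("side",S,(190,220,150,185))):
    q=C["p"]; h=cv2.cvtColor(q,cv2.COLOR_RGB2HSV); m=cv2.inRange(h,(8,95,60),(28,255,255)); 
    k=np.zeros_like(m); k[box[0]:box[1],box[2]:box[3]]=1; m=m*k
    ys,xs=np.nonzero(m)
    if not len(xs): print(nm,"none"); continue
    print(nm,len(xs),"max u",xs.max(),[ (int(y),int(xs[ys==y].max())) for y in np.unique(ys)])
    for i in np.argsort(-xs)[:4]: print("  ",xs[i],ys[i],onplane(C,xs[i]+.3,ys[i],-.0115))
print("side tip candidates",[onplane(S,*t,-.0115) for t in((178,201.5),(178.5,202),(177.5,202))])
print("edge",[onplane(S,u,v,-.0035) for u,v in((182,213),(180,214.5))])
# top-view lower edge near left between lip end and guide
P=(cloud(T,T["d"])-c)@F.T*1000
```

```text
top 27 max u 152 [(146, 149), (147, 151), (148, 152), (149, 152), (150, 148), (151, 146)]
   152 148 [-11.5 124.4 -24.2]
   152 149 [-11.5 125.1 -27.7]
   151 148 [-11.5 126.5 -24.3]
   151 147 [-11.5 125.7 -20.8]
side 175 max u 176 [(202, 176), (203, 176), (204, 176), (205, 176), (206, 176), (207, 176), (208, 176), (209, 175), (210, 175), (211, 174), (212, 173), (213, 172), (214, 171), (215, 170), (216, 169), (217, 168)]
   176 202 [-11.5 127.8 -28.1]
   176 203 [-11.5 129.  -29.7]
   176 204 [-11.5 130.2 -31.2]
   176 205 [-11.5 131.3 -32.8]
side tip candidates [array([-11.5, 123.5, -29.9]), array([-11.5, 122.9, -31.4]), array([-11.5, 125.2, -29.9])]
edge [array([ -3.5, 121.2, -58.1]), array([ -3.5, 127.5, -57.3])]
```

>>> play_rows(
  motion=[
    [-0.19,-0.54,-0.18,0,0,0,-1],
    [-0.37,-1.08,-0.37,0,0,0,-1],
    [-0.56,-1.62,-0.55,0,0,0,-1],
    [-0.75,-2.16,-0.74,0,0,0,-1],
    [-0.75,-2.16,-0.74,0,0,0,-1],
  ],
)

```text
clock: 8.95
position: [0.5656, -0.0263, 0.1528]
tool_rot: [-2.199, -0.0, -2.449]
force: [0.5, -0.4, -0.0]
grip_width: 0.0004
finger_force: 0.1
```

```bash
python3 up.py
python3 - <<'E'
from plan import *
from meas import lipz
p,d,C=grab("top"); print(lipz(cloud(C,d)))
p,d,C=grab("side"); np.savez("side6.npz",p=p,d=d,**C)
b,_,_=grab("wrist")
im=np.hstack([cv2.resize(p[180:230,150:205],(440,400),interpolation=cv2.INTER_CUBIC),cv2.copyMakeBorder(cv2.resize(b,(360,270)),0,130,0,0,cv2.BORDER_CONSTANT)])
cv2.imwrite("pics/c6.png",im[...,::-1])
E
```

```text
t 8.95 [ 0.5656 -0.0263  0.1528] F local [ 0.5 -0.4  0.2] q [-0.59  0.63  0.05  2.23  1.49  0.91  0.35] slope-pos 66.4
per cm up slope: [-0.313 -0.899 -0.306]  out: [ 0.675  0.016 -0.738]  left: [-0.668  0.437 -0.602]
(np.float64(-25.685799988601474), 230, np.float64(1.557014045111793))
```

View pics/c6.png

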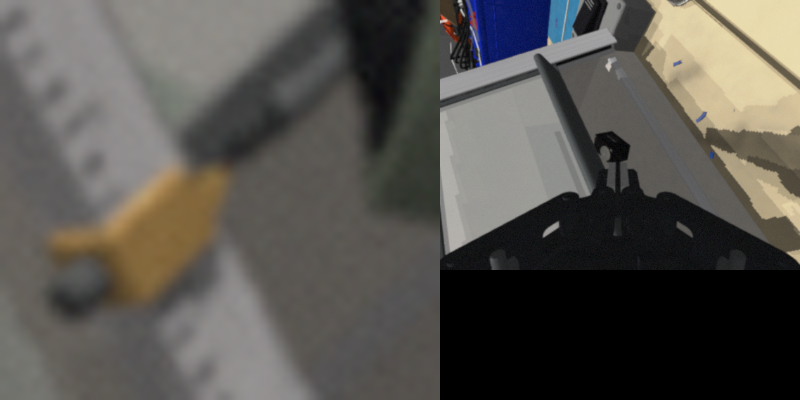

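The side crop shows the frame's lower edge, near (235,163), almost at the tip at (230,172). The wrist view shows the fingertips at (615,190) just under the lip. Computing the residual from the same view.

Run:
```python
from plan import *
def onplane(C,u,v,off):
    cam=-C["R"].T@C["t"]; d=ray(C,u,v,1.)-cam; X=cam+d*(((c-cam)@n+off)/(d@n)); return ((X-c)@F.T*1000).round(1)
S=np.load("side6.npz");g=S["p"].astype(float).mean(2); P=(cloud(S,S["d"])-c)@F.T*1000
for u in(178,179,180,181,182):
    print(u,[(v,int(g[v,u]),P[v,u].round(0).astype(int).tolist()) for v in range(193,206)])
    col=g[:,u]; dv=np.diff(col[196:208]); i=np.argmax(dv)+196.5; print("  edge v",i,onplane(S,u,i,-.0035))
# reference: earlier image edges likewise
for nm,us,r in(("side4",(181,182,183),(206,218)),("side",(189,190,191),(219,229))):
    C=np.load(nm+".npz");g=C["p"].astype(float).mean(2)
    for u in us:
        i=np.argmax(np.diff(g[r[0]:r[1],u]))+r[0]+.5; print(nm,u,i,g[r[0]:r[1],u].astype(int),onplane(C,u,i,-.0035))
```

```text
178 [(193, 62, [-3, 106, -20]), (194, 63, [-3, 107, -22]), (195, 63, [-2, 108, -24]), (196, 61, [-3, 110, -25]), (197, 54, [-10, 117, -24]), (198, 45, [-4, 113, -28]), (199, 49, [-9, 119, -27]), (200, 59, [-7, 118, -30]), (201, 78, [-13, 124, -29]), (202, 91, [80, 45, -76]), (203, 92, [81, 46, -78]), (204, 90, [78, 49, -78]), (205, 87, [75, 53, -79])]
  edge v 200.5 [ -3.5 115.4 -32.2]
179 [(193, 63, [-5, 106, -21]), (194, 64, [-2, 104, -24]), (195, 63, [-6, 109, -24]), (196, 53, [-9, 113, -24]), (197, 48, [-12, 116, -24]), (198, 40, [-10, 115, -27]), (199, 46, [-12, 119, -27]), (200, 62, [-6, 115, -32]), (201, 78, [79, 42, -75]), (202, 85, [81, 42, -78]), (203, 85, [79, 45, -79]), (204, 89, [74, 50, -78]), (205, 86, [75, 51, -80])]
  edge v 199.5 [ -3.5 111.9 -32.2]
180 [(193, 63, [-3, 102, -24]), (194, 63, [-5, 105, -24]), (195, 62, [-9, 109, -24]), (196, 56, [-12, 113, -24]), (197, 46, [-12, 114, -26]), (198, 40, [-13, 116, -27]), (199, 52, [-13, 117, -28]), (200, 71, [82, 36, -77]), (201, 81, [78, 40, -76]), (202, 85, [78, 42, -78]), (203, 86, [74, 46, -78]), (204, 85, [73, 49, -
[... 589 characters left out ...]
, -24]), (198, 59, [-19, 117, -27]), (199, 73, [78, 33, -76]), (200, 82, [77, 35, -77]), (201, 85, [77, 36, -79]), (202, 86, [75, 40, -80]), (203, 85, [73, 43, -81]), (204, 88, [70, 46, -81]), (205, 88, [67, 50, -81])]
  edge v 198.5 [ -3.5 103.8 -35.1]
side4 181 214.5 [ 61  63  61  64  60  64  69  81  95 113 127 139] [ -3.5 125.2 -58.9]
side4 182 215.5 [ 62  62  60  59  59  59  69  78  90  93 105 117] [ -3.5 124.2 -62. ]
side4 183 211.5 [62 58 49 48 48 61 74 83 89 91 93 97] [ -3.5 117.1 -57.3]
side 189 225.5 [60 56 53 52 52 54 60 70 75 81] [ -3.5 120.2 -89.3]
side 190 224.5 [55 56 45 46 49 57 66 73 80 77] [ -3.5 116.7 -89.3]
side 191 223.5 [56 48 44 40 48 62 74 77 76 77] [ -3.5 113.2 -89.4]
```

>>> play_rows(
  motion=[
    [-0.02,-0.05,-0.02,0,0,0,-1],
    [-0.03,-0.1,-0.03,0,0,0,-1],
    [-0.05,-0.15,-0.05,0,0,0,-1],
    [-0.06,-0.18,-0.06,0,0,0,-1],
    [-0.06,-0.18,-0.06,0,0,0,-1],
  ],
)

```text
clock: 9.6
position: [0.5656, -0.0264, 0.1534]
tool_rot: [-2.2, -0.002, -2.449]
force: [-0.4, -0.3, -1.4]
grip_width: 0.0002
finger_force: 0.9
```

```bash
cat > lz.py <<'E'
from plan import *
from meas import lipz
r=[]
for _ in range(4):
    p,d,C=grab("top"); r.append(lipz(cloud(C,d))[0])
print("lipz",np.round(r,2))
E
python3 up.py; python3 lz.py
```

```text
t 9.6 [ 0.5656 -0.0264  0.1534] F local [ 0.2 -0.3 -1.4] q [-0.59  0.63  0.05  2.23  1.49  0.91  0.36] slope-pos 67.0
per cm up slope: [-0.312 -0.899 -0.307]  out: [ 0.675  0.018 -0.737]  left: [-0.668  0.437 -0.602]
lipz [-25.79 -25.8  -25.69 -25.94]
```

>>> play_rows(
  motion=[
    [-0.02,-0.05,-0.02,0,0,0,-1],
    [-0.04,-0.11,-0.04,0,0,0,-1],
    [-0.06,-0.16,-0.06,0,0,0,-1],
    [-0.07,-0.21,-0.07,0,0,0,-1],
    [-0.08,-0.23,-0.08,0,0,0,-1],
  ],
)

```text
clock: 10.3
position: [0.5669, -0.0264, 0.156]
tool_rot: [-2.2, -0.001, -2.449]
force: [-1.2, 0.1, -2.1]
grip_width: -0.0005
finger_force: 1.2
```

```bash
python3 up.py; python3 lz.py
```

```text
t 10.3 [ 0.5669 -0.0264  0.156 ] F local [-0.2  0.  -2.4] q [-0.59  0.62  0.05  2.23  1.48  0.91  0.37] slope-pos 69.9
per cm up slope: [-0.312 -0.899 -0.307]  out: [ 0.675  0.017 -0.737]  left: [-0.668  0.437 -0.602]
lipz [-23.11 -22.97 -23.15 -23.07]
```

>>> play_rows(
  motion=[
    [0.15,0.45,0.15,0,0,0,-1],
    [0.31,0.9,0.31,0,0,0,-1],
    [0.4,1.1,-1.5,0,0,0,-1],
    [0.4,1.1,-4,0,0,0,-1],
    [0.4,1.1,-6.5,0,0,0,-1],
  ],
)

```text
clock: 11.0
position: [0.5253, 0.0168, 0.1853]
tool_rot: [-2.2, -0.003, -2.449]
force: [-0.7, 0.8, 0.9]
grip_width: -0.0001
finger_force: 0.0
```

```bash
python3 up.py; python3 lz.py
python3 - <<'E'
from plan import *
C=viewer.camera_info("wrist"); cam=-C["R"].T@C["t"]; print("cam",cam.round(3),"axis",C["R"][2].round(2))
for nm,l in(("tip",[-.0115,.122,-.030]),("edge120",[-.0035,.12,-.030])):
    X=C["R"]@W(l)+C["t"]; print(nm,W(l).round(3),(X[0]/X[2]*C["fx"]+C["cx"]).round(),(X[1]/X[2]*C["fy"]+C["cy"]).round(),X[2].round(3))
# candidate viewing: shift TCP so that tip lies ahead
E
```

```text
t 11.0 [0.5253 0.0168 0.1853] F local [-1.   0.8  0.5] q [-0.7   0.54 -0.    2.26  1.33  0.99  0.42] slope-pos 78.3
per cm up slope: [-0.311 -0.9   -0.307]  out: [ 0.676  0.017 -0.737]  left: [-0.668  0.436 -0.603]
lipz [-23.15 -22.91 -23.02 -23.12]
cam [0.397 0.059 0.269] axis [ 0.72 -0.41 -0.56]
tip [0.589 0.067 0.151] 291.0 335.0 0.201
edge120 [0.596 0.064 0.148] 288.0 332.0 0.209
```

Run:
```python
from plan import *
T=np.load("top.npz");P=cloud(T,T["d"]); L=P[60:170,10:165].reshape(-1,3); L=L[L[:,2]>.35]; print("lamp",len(L),L.min(0).round(2) if len(L) else 0,L.max(0).round(2) if len(L) else 0)
s=observe();q=s["qpos"];R=Rot.from_euler("xyz",s["tool_rot"]);C=viewer.camera_info("wrist");tip=W([-.0115,.122,-.030])
print("tool x,y,z",R.as_matrix().round(2).T.tolist())
for dx,dy,dz,ty in [(-3,-4,-3,0),(-4,-5,-3,0),(-3,-6,-3,0),(-5,-5,-5,0),(0,-6,-5,.2),(0,-6,-5,-.2),(-3,-5,-4,.15),(-3,-5,-4,-.15)]:
    d=R.apply([dx/100,dy/100,dz/100]); X=s["position"]+d; Rn=R*Rot.from_rotvec([0,ty,0])
    cam=-C["R"].T@C["t"]; rel=R.inv().apply(cam-s["position"]); camn=X+Rn.apply(rel)
    v=C["R"]@(R*Rn.inv()).apply(tip-camn)
    qq,e,m=ik(X,Rn,[q]); print((dx,dy,dz,ty),"px",(v[:2]/v[2]*C["fx"]+[C["cx"],C["cy"]]).round(),"depth",v[2].round(3),"tcp",X.round(3),"ik",round(e,4),round(m,2),"tcp local",((X-c)@F.T*1000).round())
```

```text
lamp 7162 [ 0.43 -0.14  0.65] [0.56 0.03 0.97]
tool x,y,z [[-0.77, -0.64, 0.0], [-0.38, 0.45, -0.81], [0.52, -0.62, -0.59]]
(-3, -4, -3, 0) px [340. 273.] depth 0.221 tcp [0.549 0.036 0.235] ik 0.0 0.26 tcp local [-82.  90.  30.]
(-4, -5, -3, 0) px [354. 261.] depth 0.218 tcp [0.56  0.038 0.243] ik 0.0 0.29 tcp local [-75.  93.  42.]
(-3, -6, -3, 0) px [366. 273.] depth 0.221 tcp [0.556 0.027 0.251] ik 0.0 0.28 tcp local [-82.  82.  48.]
(-5, -5, -5, 0) px [347. 237.] depth 0.234 tcp [0.558 0.057 0.255] ik 0.0 0.32 tcp local [-83. 111.  51.]
(0, -6, -5, 0.2) px [359. 317.] depth 0.236 tcp [0.523 0.021 0.263] ik 0.0 0.37 tcp local [-117.   74.   44.]
(0, -6, -5, -0.2) px [350. 265.] depth 0.258 tcp [0.523 0.021 0.263] ik 0.0023 0.07 tcp local [-117.   74.   44.]
(-3, -5, -4, 0.15) px [351. 281.] depth 0.225 tcp [0.548 0.038 0.249] ik 0.0 0.39 tcp local [-89.  92.  42.]
(-3, -5, -4, -0.15) px [347. 251.] depth 0.234 tcp [0.548 0.038 0.249] ik 0.0 0.15 tcp local [-89.  92.  42.]
```

>>> play_rows(
  motion=[
    [-0.5,-0.5,-2,0,0,0,-1],
    [-1.5,-1.5,-4,0,0,0,-1],
    [-3,-3,-5,0,0,0,-1],
    [-4.5,-4.5,-5,0,0,0,-1],
    [-5,-5,-5,0,0,0,-1],
  ],
)

```text
clock: 11.7
position: [0.5591, 0.0564, 0.2556]
tool_rot: [-2.199, -0.0, -2.45]
force: [0.1, -0.4, -0.2]
grip_width: 0.0001
finger_force: 0.0
```

Run:
```python
from plan import *
p,d,C=grab("wrist"); np.savez("w7.npz",p=p,d=d,**C); print(observe()["force"].round(1))
X=C["R"]@W([-.0115,.122,-.030])+C["t"]; u,v=(X[:2]/X[2]*C["fx"]+[C["cx"],C["cy"]]); print(u,v)
u0,v0=int(u)-60,int(v)-55; print("crop origin",u0,v0)
cv2.imwrite("pics/c7.png",cv2.resize(p[v0:v0+90,u0:u0+120,::-1],(800,600),interpolation=cv2.INTER_CUBIC))
```

```text
[-0.2 -0.8 -0.3]
349.4371837011555 237.4258430287524
crop origin 289 182
```

View pics/c7.png

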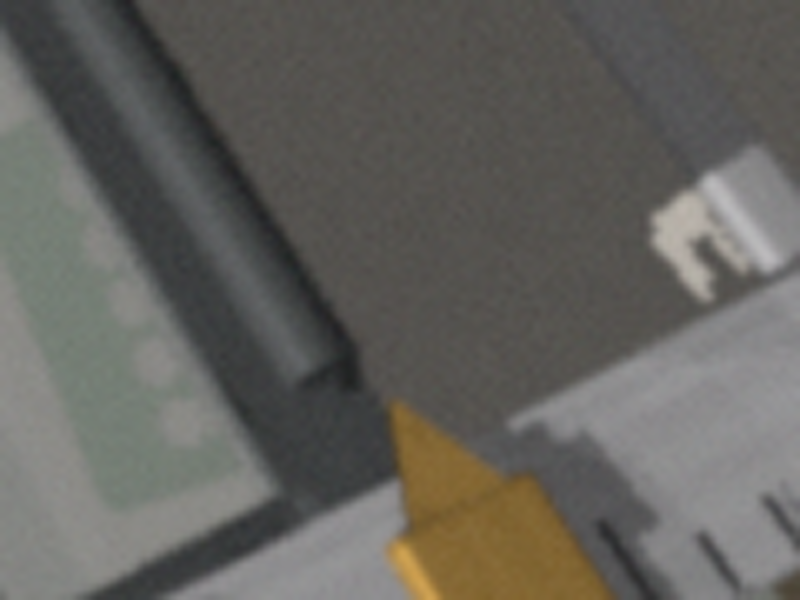

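The close view shows the pointer's tip at crop (390,398), with the frame's lower edge running from (360,368) into the tip. Computing both heights.

Run:
```python
from plan import *
C=np.load("w7.npz"); P=(cloud(C,C["d"])-c)@F.T*1000
px=lambda a,b:(289+(a+.5)/6.6667-.5,182+(b+.5)/6.6667-.5)
def onplane(u,v,off):
    cam=-C["R"].T@C["t"]; d=ray(C,u,v,1.)-cam; X=cam+d*(((c-cam)@n+off)/(d@n)); return ((X-c)@F.T*1000).round(1)
print("tip",px(390,398),[onplane(*px(390,398),o) for o in(-.0105,-.0115,-.0125)])
for a in((370,372),(378,386),(385,396)): print("edge",a,onplane(*px(*a),-.0035))
# dark frame -> floor transition: per row, using the depth jump
for v in range(236,244): 
    r=[(u,int(C["p"][v,u].mean()),*P[v,u].round(0).astype(int).tolist()) for u in range(338,352)]; print(v,[x for x in r])
# upper edge of the lower frame member vs pane etc.
```

```text
tip (347.0747071264644, 241.27470112649436) [array([-10.5, 123.7, -26.9]), array([-11.5, 123.8, -26.5]), array([-12.5, 123.9, -26. ])]
edge (370, 372) [ -3.5 119.1 -29.7]
edge (378, 386) [ -3.5 121.  -29.5]
edge (385, 396) [ -3.5 122.5 -29.6]
236 [(338, 52, -33, 120, -13), (339, 42, -31, 120, -15), (340, 36, -28, 120, -17), (341, 36, -26, 120, -18), (342, 49, -23, 120, -20), (343, 72, 90, 105, -71), (344, 79, 92, 106, -73), (345, 80, 88, 107, -72), (346, 84, 88, 107, -73), (347, 80, 87, 108, -74), (348, 81, 88, 108, -75), (349, 82, 85, 109, -75), (350, 84, 84, 110, -76), (351, 80, 83, 110, -76)]
237 [(338, 43, -29, 120, -15), (339, 43, -25, 120, -17), (340, 37, -24, 120, -18), (341, 35, -21, 120, -20), (342, 44, -18, 120, -22), (343, 67, 93, 106, -71), (344, 80, 92, 107, -72), (345, 78, 90, 107, -72), (346, 81, 88, 108, -73), (347, 83, 89, 109, -74), (348, 85, 86, 109, -74), (349, 81, 85, 110, -74), (350, 79, 85, 110, -75), (351, 82, 83, 111, -75)]
238 [(338, 51, -6, 118, -24), (339, 45, -18, 120, -20), (340, 39, -19, 120, -20), (341, 34, -15, 120, -22), (342, 43, -12, 120, -24), (34
[... 1302 characters left out ...]
2, -3, 120, -23), (339, 62, 0, 120, -25), (340, 57, -1, 121, -25), (341, 58, -2, 121, -26), (342, 59, -3, 122, -26), (343, 62, -3, 122, -27), (344, 58, -1, 122, -28), (345, 63, -2, 123, -29), (346, 77, 93, 113, -71), (347, 78, -10, 124, -27), (348, 87, -11, 125, -27), (349, 91, 90, 114, -73), (350, 85, 89, 115, -74), (351, 81, 88, 116, -74)]
243 [(338, 62, -3, 121, -23), (339, 60, -2, 121, -24), (340, 60, -2, 121, -24), (341, 61, -2, 122, -25), (342, 60, -2, 122, -26), (343, 61, -1, 122, -27), (344, 62, -2, 123, -28), (345, 65, -2, 123, -28), (346, 66, -3, 124, -29), (347, 75, -9, 125, -27), (348, 92, -10, 125, -27), (349, 92, -11, 126, -27), (350, 87, 89, 116, -73), (351, 85, 88, 117, -74)]
```

Run:
```python
from plan import *
def onplane(C,u,v,off):
    cam=-C["R"].T@C["t"]; d=ray(C,u,v,1.)-cam; X=cam+d*(((c-cam)@n+off)/(d@n)); return ((X-c)@F.T*1000).round(1)
for nm,box in(("wrist",(238,256,344,368)),("side",(196,212,168,184))):
    fr=[grab(nm) for _ in range(6)]; C=fr[0][2]; I=np.mean([f[0].astype(float) for f in fr],0); np.savez(nm+"8.npz",I=I,**C)
    S=I[...,0]-I[...,2]; v0,v1,u0,u1=box
    print(nm); print("     ",list(range(u0,u1)))
    for v in range(v0,v1): print(v,S[v,u0:u1].astype(int).tolist())
    G=I.mean(2)
    if nm=="wrist":
        for v in(238,239,240,241,242): print("gray",v,G[v,340:352].astype(int).tolist())
    else:
        for v in range(194,206): print("gray",v,G[v,174:186].astype(int).tolist())
    np.set_printoptions(suppress=True)
```

```text
wrist
      [344, 345, 346, 347, 348, 349, 350, 351, 352, 353, 354, 355, 356, 357, 358, 359, 360, 361, 362, 363, 364, 365, 366, 367]
238 [6, 6, 6, 5, 6, 5, 6, 6, 6, 6, 6, 7, 6, 6, 6, 6, 6, 6, 6, 6, 5, 5, 6, 6]
239 [5, 5, 5, 5, 7, 6, 5, 7, 7, 6, 6, 6, 5, 6, 6, 6, 5, 6, 5, 6, 6, 5, 5, 6]
240 [5, 5, 5, 6, 6, 5, 6, 6, 5, 6, 6, 5, 5, 6, 6, 6, 7, 6, 6, 5, 7, 6, 6, 4]
241 [5, 5, 6, 6, 7, 7, 6, 6, 6, 6, 5, 6, 7, 6, 5, 5, 6, 6, 7, 7, 6, 6, 5, 6]
242 [4, 6, 8, 10, 11, 9, 7, 6, 5, 6, 4, 5, 5, 5, 6, 5, 5, 6, 4, 6, 6, 5, 5, 4]
243 [8, 14, 16, 17, 16, 13, 9, 8, 7, 6, 6, 5, 6, 5, 6, 6, 6, 6, 5, 6, 5, 4, 5, 5]
244 [19, 33, 32, 29, 24, 19, 16, 11, 7, 6, 6, 5, 6, 5, 6, 6, 7, 5, 6, 5, 5, 5, 3, 2]
245 [23, 47, 51, 46, 36, 27, 20, 18, 13, 9, 6, 6, 7, 5, 7, 5, 6, 5, 6, 5, 4, 2, 0, 0]
246 [21, 47, 60, 62, 57, 44, 31, 24, 18, 14, 10, 8, 6, 5, 5, 7, 6, 5, 4, 2, 2, 0, 0, 0]
247 [17, 44, 61, 68, 70, 65, 49, 35, 26, 22, 17, 12, 10, 6, 5, 5, 4, 3, 1, 0, 0, 0, 0, -1]
248 [14, 41, 58, 66, 72, 73, 68, 54, 42, 30, 23, 18, 15, 9, 5, 4, 2, 1, 0, -1, 0, 0, 0, 0]
249 [9, 36, 56, 66, 71, 76, 76, 72, 60, 47, 34, 25, 18, 1
[... 1964 characters left out ...]
 8]
gray 194 [65, 60, 60, 59, 60, 59, 56, 49, 43, 40, 46, 57]
gray 195 [61, 61, 60, 58, 54, 51, 48, 43, 40, 47, 58, 71]
gray 196 [60, 59, 59, 54, 47, 42, 43, 44, 51, 60, 71, 80]
gray 197 [61, 61, 57, 49, 41, 41, 47, 56, 65, 74, 80, 84]
gray 198 [62, 60, 54, 45, 43, 49, 59, 71, 78, 81, 84, 84]
gray 199 [64, 60, 54, 50, 55, 64, 73, 79, 82, 85, 84, 84]
gray 200 [72, 69, 70, 68, 72, 77, 79, 82, 83, 84, 84, 84]
gray 201 [82, 85, 91, 87, 85, 85, 83, 84, 84, 84, 85, 84]
gray 202 [89, 95, 100, 96, 89, 85, 84, 85, 84, 85, 85, 84]
gray 203 [92, 95, 99, 95, 90, 85, 84, 85, 84, 85, 84, 84]
gray 204 [93, 95, 96, 93, 88, 85, 85, 85, 84, 85, 85, 84]
gray 205 [95, 93, 94, 91, 87, 84, 84, 85, 86, 83, 84, 83]
```

Run:
```python
from plan import *
C=np.load("wrist8.npz"); I=C["I"]; G=I.mean(2)
def onplane(u,v,off):
    cam=-C["R"].T@C["t"]; d=ray(C,u,v,1.)-cam; X=cam+d*(((c-cam)@n+off)/(d@n)); return ((X-c)@F.T*1000).round(1)
print("tip",onplane(344.2,242.1,-.0115),onplane(344.2,242.1,-.010), onplane(344.7,243,-.0115))
for v in range(238,245):
    r=G[v,334:350]; print(v,r.astype(int).tolist())
    for lvl in(70,):
        i=[k for k in range(len(r)-1) if r[k]<lvl<=r[k+1]]
        if i: k=i[-1]; u=334+k+(lvl-r[k])/(r[k+1]-r[k]); print("   edge u",round(u,2),onplane(u,v,-.0035),onplane(u,v,-.002))
# luminance-based wedge edges
Y=I[...,0]
for v in range(240,250): print("R",v,Y[v,338:356].astype(int).tolist())
```

```text
tip [-11.5 123.1 -25.6] [-10.  122.9 -26.2] [-11.5 123.9 -25.5]
238 [67, 55, 45, 38, 35, 43, 60, 68, 73, 78, 80, 82, 81, 81, 81, 81]
   edge u 341.21 [ -3.5 118.1 -28.7] [ -2.  118.  -29.4]
239 [55, 44, 43, 41, 40, 43, 57, 67, 74, 76, 80, 82, 81, 81, 80, 82]
   edge u 341.37 [ -3.5 118.9 -28.4] [ -2.  118.7 -29. ]
240 [48, 48, 51, 45, 41, 43, 52, 63, 74, 78, 78, 80, 81, 81, 83, 82]
   edge u 341.61 [ -3.5 119.7 -28.1] [ -2.  119.6 -28.7]
241 [54, 58, 56, 46, 41, 43, 51, 62, 71, 76, 78, 81, 81, 81, 81, 81]
   edge u 341.8 [ -3.5 120.5 -27.7] [ -2.  120.3 -28.4]
242 [60, 61, 58, 52, 48, 50, 55, 63, 68, 76, 77, 78, 81, 81, 82, 83]
   edge u 342.2 [ -3.5 121.4 -27.6] [ -2.  121.2 -28.2]
243 [61, 62, 60, 57, 57, 59, 60, 62, 65, 72, 74, 80, 80, 81, 83, 84]
   edge u 342.63 [ -3.5 122.3 -27.4] [ -2.  122.1 -28.1]
244 [63, 61, 61, 61, 60, 61, 61, 61, 63, 67, 73, 81, 83, 84, 84, 86]
   edge u 343.43 [ -3.5 123.3 -27.5] [ -2.  123.1 -28.2]
R 240 [40, 43, 52, 64, 76, 80, 80, 83, 83, 83, 86, 84, 84, 84, 84, 85, 84, 84]
R 241 [40, 42, 51, 63, 73, 79, 81, 83, 84, 83, 85, 85, 85, 83, 85, 84, 83, 85]
R 242 [46, 49, 53, 62, 69, 78, 79, 81, 85, 86, 88, 87, 84, 84, 84, 84, 83, 83]
R 243 [56, 57, 59, 61, 65, 74, 78, 87, 87, 90, 90, 90, 86, 84, 85, 83, 83, 86]
R 244 [59, 59, 60, 60, 63, 69, 82, 96, 98, 97, 95, 95, 91, 88, 86, 84, 84, 84]
R 245 [59, 57, 60, 59, 61, 65, 80, 102, 109, 107, 104, 99, 93, 91, 88, 86, 84, 84]
R 246 [58, 60, 60, 62, 61, 62, 76, 102, 113, 117, 115, 110, 100, 94, 94, 90, 87, 86]
R 247 [62, 59, 58, 60, 60, 62, 73, 98, 113, 119, 123, 121, 112, 103, 96, 95, 93, 89]
R 248 [59, 60, 60, 61, 60, 63, 72, 94, 110, 116, 122, 125, 124, 117, 107, 100, 96, 93]
R 249 [60, 60, 59, 60, 59, 58, 70, 89, 109, 118, 122, 127, 129, 126, 121, 111, 104, 99]
```

The edge is about 1.5–2 mm below the tip (wrist view about 2 mm, side view about 0.6 mm). I go back under the lip for a small final push of about 1.5 mm.

>>> play_rows(
  motion=[
    [0.5,0.5,0,0,0,0,-1],
    [2,2,0,0,0,0,-1],
    [3.5,3.5,1,0,0,0,-1],
    [5,5,3,0,0,0,-1],
    [5,5,5,0,0,0,-1],
  ],
)

```text
clock: 12.85
position: [0.5242, 0.0161, 0.1836]
tool_rot: [-2.201, -0.004, -2.447]
force: [1.0, 0.2, 0.6]
grip_width: -0.0002
finger_force: 0.0
```

```bash
python3 -c "
from plan import *
to(np.array([.5669,-.0264,.156])-.012*z,[-2.2,-.001,-2.449])"
```

```text
t 12.85 pos [0.5242 0.0161 0.1836] rpy [-2.201 -0.004 -2.447] F [1.  0.2 0.6] q [-0.7   0.54  0.    2.26  1.33  0.98  0.41]
shift cm [-0.2  -0.23  6.84] turn [ 0.001 -0.     0.003]
```

>>> play_rows(
  motion=[
    [-0.2,0,1.5,0,0,0,-1],
    [-0.2,0,3,0,0,0,-1],
    [-0.2,0,4.6,0,0,0,-1],
    [-0.2,0,6.2,0,0,0,-1],
    [-0.2,-0.2,6.8,0,0,0,-1],
  ],
)

```text
clock: 13.35
position: [0.5631, -0.0264, 0.146]
tool_rot: [-2.2, -0.003, -2.45]
force: [0.1, 0.6, -0.0]
grip_width: -0.0001
finger_force: 0.0
```

```bash
python3 up.py; python3 lz.py; python3 -c "
from plan import *
to(np.array([.5669,-.0264,.156]),[-2.2,-.001,-2.449])"
```

```text
t 13.35 [ 0.5631 -0.0264  0.146 ] F local [0.1 0.6 0. ] q [-0.6   0.64  0.06  2.23  1.5   0.9   0.33] slope-pos 59.2
per cm up slope: [-0.311 -0.899 -0.307]  out: [ 0.676  0.018 -0.736]  left: [-0.668  0.437 -0.603]
lipz [-23.15 -23.02 -22.99 -23.08]
t 13.55 pos [ 0.5632 -0.0251  0.1471] rpy [-2.200e+00 -1.000e-03 -2.449e+00] F [ 1.4  0.1 -0.1] q [-0.6   0.64  0.05  2.23  1.49  0.9   0.34]
shift cm [-0.2  -0.92 -0.25] turn [0.    0.    0.001]
```

>>> play_rows(
  motion=[
    [-0.12,-0.36,-0.12,0,0,0,-1],
    [-0.22,-0.65,-0.22,0,0,0,-1],
    [-0.28,-0.81,-0.28,0,0,0,-1],
    [-0.31,-0.9,-0.31,0,0,0,-1],
    [-0.34,-0.97,-0.33,0,0,0,-1],
  ],
)

```text
clock: 14.05
position: [0.5679, -0.0255, 0.1566]
tool_rot: [-2.201, -0.002, -2.449]
force: [-0.7, 1.9, -2.4]
grip_width: 0.0002
finger_force: 1.3
```

```bash
python3 up.py; python3 lz.py
```

```text
t 14.05 [ 0.5679 -0.0255  0.1566] F local [ 0.3  1.8 -2.5] q [-0.6   0.62  0.06  2.22  1.48  0.9   0.37] slope-pos 70.8
per cm up slope: [-0.312 -0.899 -0.307]  out: [ 0.675  0.018 -0.737]  left: [-0.668  0.437 -0.602]
lipz [-21.64 -21.51 -21.45 -21.65]
```

Moved 1.5 mm as intended. Withdrawing.

>>> play_rows(
  motion=[
    [0.15,0.45,0.15,0,0,0,-1],
    [0.31,0.9,0.31,0,0,0,-1],
    [0.4,1.1,-1.5,0,0,0,-1],
    [0.4,1.1,-4,0,0,0,-1],
    [0.4,1.1,-7.5,0,0,0,-1],
  ],
)

```text
clock: 14.75
position: [0.5213, 0.023, 0.1916]
tool_rot: [-2.2, -0.004, -2.45]
force: [0.1, 1.0, 0.4]
grip_width: -0.0002
finger_force: 0.0
```

>>> play_rows(
  motion=[
    [-0.5,-0.5,-2,0,0,0,-1],
    [-1.5,-1.5,-3.5,0,0,0,-1],
    [-3,-3,-4,0,0,0,-1],
    [-4.5,-4.5,-4,0,0,0,-1],
    [-5,-5,-4,0,0,0,-1],
  ],
)

```text
clock: 15.25
position: [0.5599, 0.0579, 0.2566]
tool_rot: [-2.199, 0.0, -2.449]
force: [0.6, -0.6, -0.8]
grip_width: -0.0003
finger_force: 0.0
```

>>> play_rows(
  motion=[
    [0,0,0,0,0,0,-1],
    [0,0,0,0,0,0,-1],
    [0,0,0,0,0,0,-1],
    [0,0,0,0,0,0,-1],
    [0,0,0,0,0,0,-1],
  ],
)

```text
clock: 15.75
position: [0.5585, 0.0577, 0.2555]
tool_rot: [-2.2, -0.002, -2.449]
force: [0.5, -0.6, 0.4]
grip_width: 0.0
finger_force: 0.0
```

```bash
python3 lz.py
python3 - <<'E'
from plan import *
s=observe(); print(s["clock"],s["force"].round(1),s["qd"].round(3).max())
I,d,C=grab("wrist"); I=I.astype(float); G=I.mean(2)
def onplane(u,v,off):
    cam=-C["R"].T@C["t"]; dd=ray(C,u,v,1.)-cam; X=cam+dd*(((c-cam)@n+off)/(dd@n)); return ((X-c)@F.T*1000).round(1)
X=C["R"]@W([-.0115,.122,-.028])+C["t"]; u,v=(X[:2]/X[2]*C["fx"]+[C["cx"],C["cy"]]).astype(int); print(u,v)
S=cv2.GaussianBlur(I[...,0]-I[...,2],(0,0),.7)[v-15:v+25,u-15:u+25]
ys,xs=np.nonzero(S>35); 
L=[];R_=[]
for y0 in np.unique(ys):
    r=xs[ys==y0]; L.append((y0,r.min()));R_.append((y0,r.max()))
print("first orange rows",[(int(a+v-15),int(l+u-15),int(b+u-15)) for (a,l),(_,b) in zip(L[:10],R_[:10])])
for vv in range(v-6,v+8): print(vv,G[vv,u-12:u+8].astype(int).tolist())
P=(cloud(C,d)-c)@F.T*1000
m=(abs(P[...,1]-121)<2.0)&(abs(P[...,0]+2.5)<2.5)&(P[...,2]<-10)&(P[...,2]>-45); print("edge by depth (lowest face z)",np.sort(P[m][:,2])[:8].round(1))
m=(P[...,1]<128)&(P[...,1]>118)&(P[...,0]<-7)&(P[...,0]>-14)&(abs(P[...,2]+27)<6)&((I[...,0]-I[...,2])>14); print("pointer tip pts",P[m][np.argsort(P[m][:,1])][:6].round(1).tolist())
for nm in("top","side"):
    T=np.load(nm+".npz");p,d,_=grab(nm)
    if nm=="top":
        Q=cloud(T,d)
        for k,(a,b) in dict(spool=(281,210),bottle=(124,187),servo=(318,219)).items(): print(k,int(np.abs(p[b-12:b+12,a-12:a+12].astype(int)-T["p"][b-12:b+12,a-12:a+12]).mean()))
        print("rocker",[Q[v,315].round(3)[[0,2]].tolist() for v in(157,163,169,172)])
E
```

```text
lipz [-21.63 -21.51 -21.46 -21.49]
15.95 [ 0.4 -0.1 -0.2] 0.002
346 236
first orange rows [(241, 346, 348), (242, 346, 349), (243, 346, 350), (244, 346, 352), (245, 346, 353), (246, 346, 355), (247, 347, 356), (248, 347, 357), (249, 347, 358), (250, 347, 360)]
230 [47, 39, 44, 61, 77, 80, 79, 80, 82, 82, 79, 83, 80, 83, 80, 81, 80, 80, 80, 82]
231 [56, 41, 43, 46, 61, 78, 81, 82, 78, 83, 78, 82, 83, 83, 82, 81, 84, 83, 85, 81]
232 [62, 51, 43, 41, 54, 74, 78, 81, 81, 81, 84, 84, 81, 82, 84, 80, 83, 81, 83, 82]
233 [64, 55, 50, 42, 41, 63, 76, 79, 82, 83, 82, 81, 82, 82, 82, 83, 81, 82, 79, 80]
234 [66, 61, 47, 40, 40, 53, 75, 82, 81, 79, 81, 79, 82, 83, 84, 82, 79, 80, 81, 82]
235 [64, 50, 39, 36, 31, 47, 72, 80, 81, 81, 81, 82, 80, 83, 81, 83, 83, 82, 80, 81]
236 [58, 43, 39, 36, 34, 46, 69, 78, 83, 80, 81, 79, 82, 82, 86, 81, 81, 86, 82, 82]
237 [41, 44, 49, 40, 39, 42, 58, 77, 82, 80, 81, 82, 81, 80, 81, 82, 84, 82, 80, 79]
238 [47, 50, 52, 43, 34, 39, 56, 72, 81, 81, 79, 80, 80, 79, 81, 82, 79, 83, 82, 80]
239 [58, 59, 57, 42, 41, 49, 52, 68, 82, 81, 82, 82, 84, 80, 82, 79, 82, 82, 81, 86]
240 [58, 59, 62, 51, 55, 55, 61, 67, 76, 84, 80, 84, 84, 84, 85, 82, 80, 83, 80, 80]
241 [62, 61, 56, 59, 61, 61, 58, 64, 68, 75, 80, 80, 86, 91, 89, 83, 80, 81, 82, 80]
242 [63, 60, 63, 60, 60, 62, 62, 64, 64, 64, 80, 80, 82, 91, 94, 90, 84, 81, 81, 81]
243 [60, 62, 58, 63, 63, 63, 64, 62, 59, 64, 76, 79, 80, 94, 94, 93, 87, 86, 83, 80]
edge by depth (lowest face z) [-27.4 -27.4 -27.3 -27.2 -26.5 -26.1 -26.1 -26. ]
pointer tip pts [[-9.7, 124.6, -26.8], [-10.8, 125.1, -27.0], [-9.7, 125.3, -26.3], [-10.8, 125.7, -26.6], [-10.4, 126.0, -25.6], [-11.0, 126.1, -27.2]]
spool 14
bottle 38
servo 9
rocker [[0.585, 0.082], [0.572, 0.079], [0.56, 0.072], [0.553, 0.074]]
```

Run:
```python
from h import *
S=np.load("side.npz");p,d,C=grab("side")
for k,(u,v) in dict(bottle=(188,285),spool=(286,194),pointer=(168,209)).items():
    print(k,np.abs(p[v-10:v+10,u-8:u+8].astype(int)-S["p"][v-10:v+10,u-8:u+8]).mean().round(1),round(float(d[v,u]),3),round(float(S["d"][v,u]),3))
print(observe()["clock"]); print(bot.job_done())
```

```text
bottle 9.1 0.895 0.897
spool 6.7 1.15 1.155
pointer 5.9 0.921 0.918
16.15
the job is handed in; nothing more can be done
None
```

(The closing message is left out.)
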